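Set out the reference packs in their trays

TASK

Before the next labelling run, set out one reference sample of each pack: stand each of the four kraft packs standing loose on the table (slim tube, wide tube, square carton, oblong carton) upright and flat in the shallow black-lipped tray of its own shape and size, inside the lip. Do not tip any pack over on the way, and leave the label roll and the tape roll where they are.

Things in the scene. Friction and masses are not known exactly. Their poses are not given: they have to be found in the camera images.
- slim_tube: brown kraft-board round tube, the taller and slimmer of the two tubes with a blank white paper band, 52 mm in diameter, 86 mm tall; 100 to 280 g, rigid, loose, upright on the table; origin at the centre of its underside, z up through its top
- wide_tube: brown kraft-board round tube, the squat, wide one of the two loose tubes (the rows of tubes in the stock tray at the far edge of the table are fixed scenery) with a blank white paper band, 66 mm in diameter, 64 mm tall; 100 to 280 g, rigid, loose, upright on the table; origin at the centre of its underside, z up through its top
- square_carton: brown kraft-board square carton with a blank white paper band, 50 x 50 mm, 76 mm tall; 100 to 280 g, rigid, loose, upright on the table; origin at the centre of its underside, z up through its top, x and y square to its sides
- oblong_carton: brown kraft-board oblong carton with a blank white paper band, 80 mm long (x) by 36 mm wide (y), 64 mm tall; 100 to 280 g, rigid, loose, upright on the table; origin at the centre of its underside, z up through its top, x along its long side
- slim_tray: shallow plastic tray with a white floor and a black lip, fixed to the table, round, the smaller of the two round ones, for the slim tube: 68 mm across inside the lip, 78 mm outside; flat floor whose top is 3 mm above the table, lip 5 mm thick all round with its top 8 mm above the table; empty at the start; origin on the table surface under its centre
- wide_tray: shallow plastic tray with a white floor and a black lip, fixed to the table, round, the larger of the two round ones, for the wide tube: 82 mm across inside the lip, 92 mm outside; flat floor whose top is 3 mm above the table, lip 5 mm thick all round with its top 8 mm above the table; empty at the start; origin on the table surface under its centre
- square_tray: shallow plastic tray with a white floor and a black lip, fixed to the table, square, for the square carton: 66 x 66 mm inside the lip, 76 x 76 mm outside; flat floor whose top is 3 mm above the table, lip 5 mm thick all round with its top 8 mm above the table; empty at the start; origin on the table surface under its centre, x and y square to its sides
- oblong_tray: shallow plastic tray with a white floor and a black lip, fixed to the table, oblong, for the oblong carton: 96 x 52 mm inside the lip, 106 x 62 mm outside; flat floor whose top is 3 mm above the table, lip 5 mm thick all round with its top 8 mm above the table; empty at the start; origin on the table surface under its centre, x along its long side
- label_roll: roll of white blank labels standing on its flat end among the packs, 60 mm in diameter, 25 mm bore, 40 mm high, loose; to be left alone; origin at the centre of its underside
- tape_roll: roll of pale tan packing tape lying flat among the packs, 56 mm in diameter, 38 mm bore, 24 mm high, loose; to be left alone; origin at the centre of its underside
There are look-alikes about, which are no part of the job. What is shaped like the slim_tube but turquoise is not meant. What is shaped like the square_carton but red is not meant.

How it is judged:
By the outcome, as a careful person would: the job done as asked, in the order asked, and still so for the second after the job is handed in, with the robot touching nothing.
It also fails if it takes over 109 s, if anything falls off the work surface, if the arm or the gripper's body presses on something with over 40 N, if the wrist force passes 120 N, or if a joint passes its speed limit or range.

ROBOT

A 7-joint arm with a two-finger parallel gripper is mounted at the origin on the work surface. World frame = base frame: x ahead of the robot, y to its left, z up, the work surface at z = 0. Lengths are in m, angles in degrees, forces in N, time in s.
With the tool pointing down it reaches from about 0.375 to 0.925 m from the base axis. Payload 3.1 kg.
Tool frame: the origin (TCP) lies at the very end of the fingers, on their centre line; the grasp point (between the pads) lies 19 mm behind it; y points along the fingers, x is the direction in which the jaws open and shut, and the axes are right-handed (so a half turn about y gives the same grasp; the last joint's range is limited). The gripper opens to 85 mm and grips with 20 to 120 N. Pads are 22 mm wide; open, the fingers measure 114 mm over their backs; the gripper's body (76 mm by 85 mm) begins 54 mm behind the grasp point. The pads swing forward as they close: fully open they stand 13 mm farther back than shut.
Start: joints at [65.672, 21.939, 2.515, 91.553, -1.026, 66.532, -2.859], TCP at [0.209, -0.616, 0.231] pointing down, gripper open.
Joint ranges: [-149.38, 149.38], [-23.57, 123.04], [-84.95, 90], [0, 143.3], [-89.99, 269.99], [3.08, 112.72], [-163.45, 163.45]. Speed limits (degrees/s): [159.86, 159.86, 180, 180, 180, 180, 180].

INTERFACE

Orientations are given as [roll, pitch, yaw] about the fixed x, y, z axes, in that order (R = Rz(yaw) Ry(pitch) Rx(roll)).
In Python, from workcell import manip, read_camera, camera_info, order gives the robot as it stands. The module is installed in compiled form; this text tells all that it offers.
- The arm moves only by the tool move_arm, never from a script. Its argument "deltas" is a list of rows, each an object of numbers: "wx", "wy", "wz": the turn, a rotation vector about the tool's x, y, z in rad; "tx", "ty", "tz": the shift along the tool's x, y, z in cm; "jaw": the closure, from 0 (fully open) to 1 (shut). In form: [{"wx": .., "wy": .., "wz": .., "tx": .., "ty": .., "tz": .., "jaw": ..}, ...]. A call has 1 to 10 rows; each row shifts and turns the commanded pose from where the row before left it, along the tool's axes as they then stand; what a row does not reach is not made up. A row lasts 1/8 s, in which the tool goes at most 62.5 mm and 10.7 degrees, less where a joint would pass 70% of its speed; a pose out of reach is approached as far as the arm can. A call with a gripper value outside its range is refused whole. The fingers move at their own pace and stop on an object; "force" is the grip in N (left out, the last holds). Time passes only in rows, so rows that do not move let the fingers close. It gives the time, the measured TCP pose, the force and the opening at its end, in the units of the state.
- manip.state(): the state, without advancing time (a new reading comes with each control period).
- read_camera(name): name is "side" or "top"; returns (picture, depth): 480x640x3 uint8, red, green, blue; 480x640 float32, m along the optical axis (not along the pixel's ray), 0 where there is no reading.
- camera_info(name): a dict with "fx", "fy", "cx", "cy" (pixels), "pose" (4x4, takes a point from camera to world coordinates). Camera axes: x right, y up, looking along -z (the intrinsics and any distortion apply to the point x, -y, -z); pixel columns grow to the right and rows downward; lengths in m; the calibration is good to about 2 mm. A picture is of the moment at which its call begins. camera_info takes no time and is no camera call.
- order.hand_in(): hands the job in, once; it reports no verdict.
The state is a dict: "time_s": time; "joint_positions": joint angles; "qd": joint speeds; "tau": joint torques, N m; "eef_pos": TCP position; "tcp_rot": TCP orientation; "wrist_force": force on the tool from outside, world axes, zero at the start; "torque": the same for the moment, N m; "finger_gap": finger opening in m.
Only numpy, scipy, OpenCV 4.12 (cv2) and the standard library are available. Lean on these libraries where they do the work, as an engineer would, in place of code of your own. Each camera call takes 0.05 s, during which the arm holds its last target.

## Working session

There is one attempt and no reset: what is moved stays moved. The work goes in short steps, Python scripts to look and compute and a tool call to move; the robot and the scene stay as the last step left them, time stands still between calls to the robot, and variables do not carry over. Pictures are saved under pics/ and viewed, and the job is handed in when it is done.

Besides the shell and the picture viewer there is one more tool, called after ">>>" as name([rows], argument=value, ...), one row to a line, values as JSON. move_arm: Moves the arm, as the interface text tells. Its arguments: {"type":"object","properties":{"deltas":{"type":"array"},"force":{"type":"number"}},"required":["deltas"]}

```bash
mkdir -p pics; python3 - <<'E'
from workcell import manip, read_camera, camera_info
import cv2,numpy as np
print(manip.state())
for n in("top","side"):
    i=camera_info(n);print(n,i)
    p,d=read_camera(n);np.savez(f"{n}0.npz",p=p,d=d)
    cv2.imwrite(f"pics/{n}0.png",p[:,:,::-1])
E
```

```text
{'time_s': 0.0, 'joint_positions': array([65.67192945, 21.99006684,  2.51221822, 91.64941566, -1.02304718,
       66.53254092, -2.85785406]), 'qd': array([-0.00576002, -0.09901464,  0.04017178,  0.03913865, -0.15950934,
       -0.04404106,  0.07994435]), 'tau': array([-7.05554394e-04, -4.33462822e+01,  1.02424901e+00, -2.49509811e+01,
        1.05500798e-02,  1.13749848e-02,  9.89479645e-07]), 'eef_pos': array([ 0.20833223, -0.61470858,  0.22990593]), 'tcp_rot': array([-90.01052907,   0.14918688, -71.26935256]), 'wrist_force': array([-0.05099844, -0.13729676, -0.12447357]), 'torque': array([-0.0151963 , -0.01267467, -0.00361142]), 'finger_gap': 0.08519899206104778}
top {'fx': 515.0742610003438, 'fy': 515.0742610003438, 'cx': 315.69911782097324, 'cy': 239.95133202518278, 'pose': array([[-0.0270524 ,  0.99005811, -0.13803297,  0.38442722],
       [-0.99929449, -0.02318554,  0.02954571, -0.02893065],
       [ 0.0260516 ,  0.13873487,  0.98998684,  1.14095433],
       [ 0.        ,  0.        ,  0.        ,  1.        ]])}
side {'fx': 453.93317135809195, 'fy': 453.93317135809195, 'cx': 317.8275640717035, 'cy': 239.89780125069132, 'pose': array([[ 0.99547566,  0.04170888, -0.08537316,  0.44200555],
       [-0.09482602,  0.49302009, -0.86483479, -0.90606305],
       [ 0.00601939,  0.86901759,  0.49474458,  0.53612695],
       [ 0.        ,  0.        ,  0.        ,  1.        ]])}
```

View pics/top0.png

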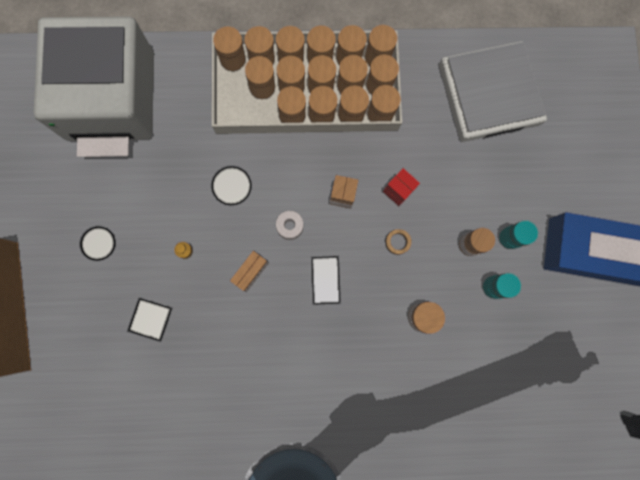

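View pics/side0.png

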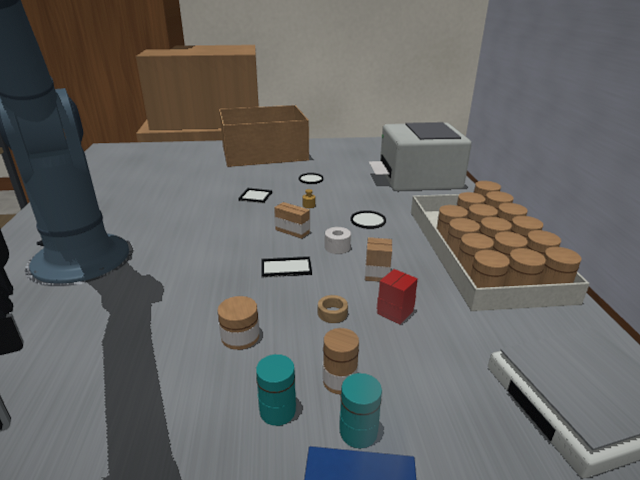

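```bash
cat > h.py <<'E'
import numpy as np,cv2
from workcell import manip, read_camera, camera_info
def cloud(n,d):
    i=camera_info(n);v,u=np.mgrid[0:480,0:640]
    P=np.stack([(u-i['cx'])/i['fx']*d,-(v-i['cy'])/i['fy']*d,-d],-1)
    T=i['pose'];return P@T[:3,:3].T+T[:3,3]
def pix(n,pts):
    i=camera_info(n);T=i['pose'];q=(np.atleast_2d(pts)-T[:3,3])@T[:3,:3]
    return np.stack([i['cx']+i['fx']*q[:,0]/-q[:,2],i['cy']+i['fy']*q[:,1]/q[:,2]],-1)
def ray(n,uv,z):
    i=camera_info(n);T=i['pose'];uv=np.atleast_2d(uv).astype(float)
    q=np.stack([(uv[:,0]-i['cx'])/i['fx'],-(uv[:,1]-i['cy'])/i['fy'],-np.ones(len(uv))],-1)@T[:3,:3].T
    return T[:3,3]+q*((z-T[2,3])/q[:,2])[:,None]
E
python3 - <<'E'
from h import *
f=np.load('top0.npz');p,d=f['p'],f['d'];W=cloud('top',d)
t=W[380:400,100:250,2];print('table',np.median(t[d[380:400,100:250]>0]))
m=((W[...,2]>0.015)&(W[...,2]<.12)&(d>0)).astype(np.uint8)
n,l,s,c=cv2.connectedComponentsWithStats(m)
for k in range(1,n):
    if s[k,4]<150 or s[k,4]>3000: continue
    z=W[...,2][l==k];zt=np.percentile(z,90)
    mk=(l==k)&(W[...,2]>zt-.006)
    q=W[mk];r=cv2.minAreaRect((q[:,:2]*1000).astype(np.float32))
    print(np.round(c[k]),s[k,4],'z',round(zt,4),'rect',np.round(r[0],1),np.round(r[1],1),round(r[2],1))
# trays: white floor
g=cv2.cvtColor(p,cv2.COLOR_RGB2HSV)
for nm,(u,v) in dict(wide=(231,186),slim=(98,243),square=(150,320),oblong=(326,280)).items():
    w=(p.min(2)>150).astype(np.uint8);_,l=cv2.connectedComponents(w)
    mk=l==l[v,u];vv,uu=np.nonzero(mk)
    X=ray('top',np.stack([uu,vv],-1),.003)
    r=cv2.minAreaRect((X[:,:2]*1000).astype(np.float32))
    print(nm,mk.sum(),'mean',np.round(X.mean(0)*1000,1),'rect',np.round(r[0],1),np.round(r[1],1),round(r[2],1),np.median(W[...,2][mk]))
cv2.imwrite('pics/c1.png',cv2.resize(p[140:350,70:270,::-1],None,fx=2.8,fy=2.8,interpolation=cv2.INTER_CUBIC))
cv2.imwrite('pics/c2.png',cv2.resize(p[150:350,300:560,::-1],None,fx=3,fy=3,interpolation=cv2.INTER_CUBIC))
E
```

```text
table 0.0007117552339417355
[401. 186.] 718 z 0.0783 rect [ 651.4 -251. ] [49.8 51.1] 45.2
[343. 190.] 685 z 0.0787 rect [ 643.8 -124.2] [49.6 50.8] 77.1
[289. 224.] 543 z 0.0429 rect [575.5  -5. ] [58.2 57.3] 41.4
[519. 234.] 789 z 0.0883 rect [ 539.6 -500. ] [50.1 50.1] 86.0
[477. 241.] 739 z 0.0883 rect [ 525.4 -408.1] [49.9 50.4] 31.9
[398. 241.] 292 z 0.0272 rect [ 533.7 -243.3] [53.4 53.9] 88.6
[ 10. 313.] 2866 z 0.0916 rect [365.7 563.4] [175.2   7. ] 8.5
[182. 249.] 236 z 0.0474 rect [526.5 227.2] [17.5 17.9] 0.2
[249. 271.] 761 z 0.0669 rect [474.8  82.7] [36.7 79.7] 51.5
[502. 285.] 778 z 0.0883 rect [ 428.5 -455.6] [51.9 49.5] 87.9
[426. 317.] 928 z 0.0666 rect [ 367.2 -292.3] [63.5 65.2] 15.9
[292. 472.] 833 z 0.0548 rect [58.7 -1. ] [68.2 10. ] 88.5
wide 916 mean [672.  124.6   3. ] rect [671.7 124.8] [76.4 76.4] 89.5 0.0034087933850149854
slim 654 mean [547.4 418.8   3. ] rect [547.7 419.6] [62.5 61. ] 1.6 0.0037034907465192113
square 894 mean [378.5 302.2   3. ] rect [378.3 302.5] [63.5 65.1] 72.0 0.003601134596106337
oblong 997 mean [453.5 -81.6   3. ] rect [453.7 -81.5] [96.1 51.2] 0.5 0.003618984513592105
```

View pics/c1.png

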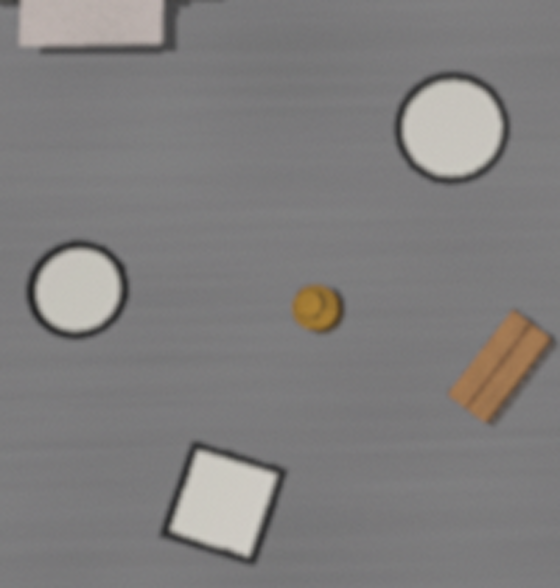

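View pics/c2.png

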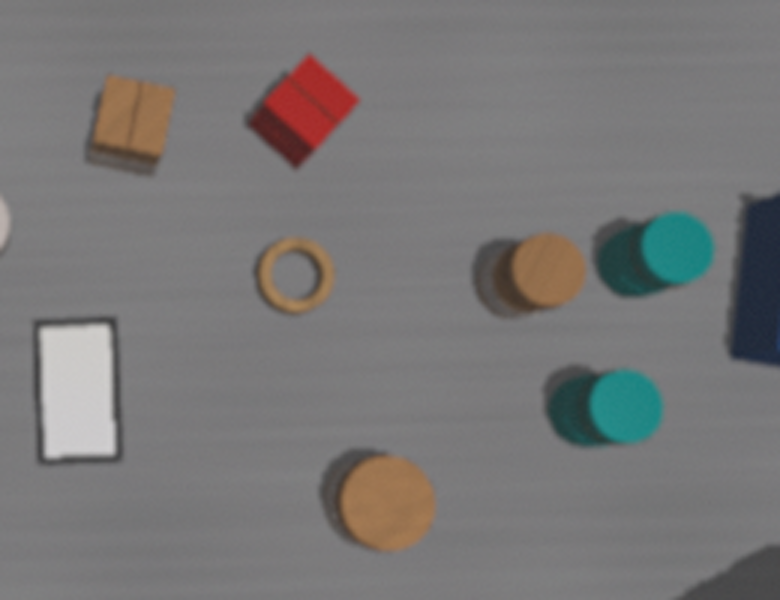

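>>> move_arm([
  {"wy": -0.146,"ty": 1},
  {"wy": -0.146,"ty": 1},
  {"wy": -0.146,"ty": 1},
  {"wy": -0.146,"ty": 1},
  {"tx": 1,"tz": 3},
  {"tx": 1.8,"tz": 5.3},
  {"tx": 1.8,"tz": 5.3},
  {"tx": 1.8,"tz": 5.3},
  {"tx": 1.8,"tz": 5.3},
  {"tx": 1.8,"tz": 5.3},
], force=50)

```text
schema error: expected keys wx, wy, wz, tx, ty, tz, jaw
```

```bash
cat >> h.py <<'E'
from scipy.spatial.transform import Rotation as Ro
def plan(x,y,z,yaw=None,s=None):
    s=s or manip.state();p=s['eef_pos'];r=s['tcp_rot'];R=Ro.from_euler('xyz',r,degrees=True).as_matrix()
    print('t',s['time_s'],'pos',np.round(p*1000,1),'rot',np.round(r,2),'F',np.round(s['wrist_force'],1),'gap',round(s['finger_gap']*1000,1))
    if yaw is not None:
        G=Ro.from_euler('xyz',[-90,0,yaw],degrees=True).as_matrix()
        print('rotvec tool (rad)',np.round(Ro.from_matrix(R.T@G).as_rotvec(),3)); R=G
    print('shift cm in (turned) tool axes tx,ty,tz',np.round(R.T@(np.array([x,y,z])-p)*100,2))
E
python3 -c "
from h import *
plan(.5254,-.4081,.10,-37.8);print(manip.state()['joint_positions'])"
```

```text
t 0.1 pos [ 208.4 -614.8  230. ] rot [-90.01   0.14 -71.27] F [ 0.3  0.6 -0.2] gap 85.2
rotvec tool (rad) [-0.001 -0.584 -0.002]
shift cm in (turned) tool axes tx,ty,tz [12.38 13.   35.76]
[65.67171204 21.98884311  2.50935312 91.63929102 -1.02435258 66.53047272
 -2.85881569]
```

>>> move_arm([
  {"wx": 0,"wy": -0.146,"wz": 0,"tx": 0,"ty": 1,"tz": 0,"jaw": 0},
  {"wx": 0,"wy": -0.146,"wz": 0,"tx": 0,"ty": 1,"tz": 0,"jaw": 0},
  {"wx": 0,"wy": -0.146,"wz": 0,"tx": 0,"ty": 1,"tz": 0,"jaw": 0},
  {"wx": 0,"wy": -0.146,"wz": 0,"tx": 0,"ty": 1,"tz": 0,"jaw": 0},
  {"wx": 0,"wy": 0,"wz": 0,"tx": 1,"ty": 0,"tz": 3,"jaw": 0},
  {"wx": 0,"wy": 0,"wz": 0,"tx": 1.8,"ty": 0,"tz": 5.3,"jaw": 0},
  {"wx": 0,"wy": 0,"wz": 0,"tx": 1.8,"ty": 0,"tz": 5.3,"jaw": 0},
  {"wx": 0,"wy": 0,"wz": 0,"tx": 1.8,"ty": 0,"tz": 5.3,"jaw": 0},
  {"wx": 0,"wy": 0,"wz": 0,"tx": 1.8,"ty": 0,"tz": 5.3,"jaw": 0},
  {"wx": 0,"wy": 0,"wz": 0,"tx": 1.8,"ty": 0,"tz": 5.3,"jaw": 0},
], force=50)

```text
time_s: 1.35
eef_pos: [0.4695, -0.4425, 0.1907]
tcp_rot: [-90.0, 0.1, -37.8]
wrist_force: [0.4, -0.5, -0.3]
finger_gap: 0.0851
```

```bash
python3 -c "
from h import *
plan(.5254,-.4081,.10,-37.8);print(manip.state()['joint_positions'])"
```

```text
t 1.35 pos [ 469.5 -442.5  190.7] rot [-9.000e+01  5.000e-02 -3.783e+01] F [ 0.4 -0.5 -0.3] gap 85.1
rotvec tool (rad) [ 0.    -0.    -0.001]
shift cm in (turned) tool axes tx,ty,tz [2.31 9.07 6.15]
[47.33166258 23.98027351 -9.83000031 93.8906094   4.48830747 62.56719762
 -1.56490683]
```

>>> move_arm([
  {"wx": 0,"wy": 0,"wz": 0,"tx": 1.2,"ty": 0,"tz": 3.1,"jaw": 0},
  {"wx": 0,"wy": 0,"wz": 0,"tx": 1.1,"ty": 0,"tz": 3.1,"jaw": 0},
  {"wx": 0,"wy": 0,"wz": 0,"tx": 0,"ty": 3,"tz": 0,"jaw": 0},
  {"wx": 0,"wy": 0,"wz": 0,"tx": 0,"ty": 4,"tz": 0,"jaw": 0},
  {"wx": 0,"wy": 0,"wz": 0,"tx": 0,"ty": 4,"tz": 0,"jaw": 0},
  {"wx": 0,"wy": 0,"wz": 0,"tx": 0,"ty": 3,"tz": 0,"jaw": 0},
  {"wx": 0,"wy": 0,"wz": 0,"tx": 0,"ty": 1.5,"tz": 0,"jaw": 0},
  {"wx": 0,"wy": 0,"wz": 0,"tx": 0,"ty": 0.8,"tz": 0,"jaw": 0},
  {"wx": 0,"wy": 0,"wz": 0,"tx": 0,"ty": 0,"tz": 0,"jaw": 0},
], force=50)

```text
time_s: 2.48
eef_pos: [0.525, -0.4092, 0.0286]
tcp_rot: [-90.0, -0.0, -37.8]
wrist_force: [0.3, 0.4, -0.5]
finger_gap: 0.0857
```

```bash
python3 -c "
from h import *
plan(.5254,-.4081,.028,-37.8)
p,d=read_camera('side');cv2.imwrite('pics/s1.png',cv2.resize(p[230:470,200:520,::-1],None,fx=2.4,fy=2.4))"
```

```text
t 2.475 pos [ 525.  -409.2   28.6] rot [-9.000e+01 -2.000e-02 -3.782e+01] F [ 0.3  0.4 -0.5] gap 85.7
rotvec tool (rad) [-0. -0.  0.]
shift cm in (turned) tool axes tx,ty,tz [-0.03  0.06  0.11]
```

View pics/s1.png

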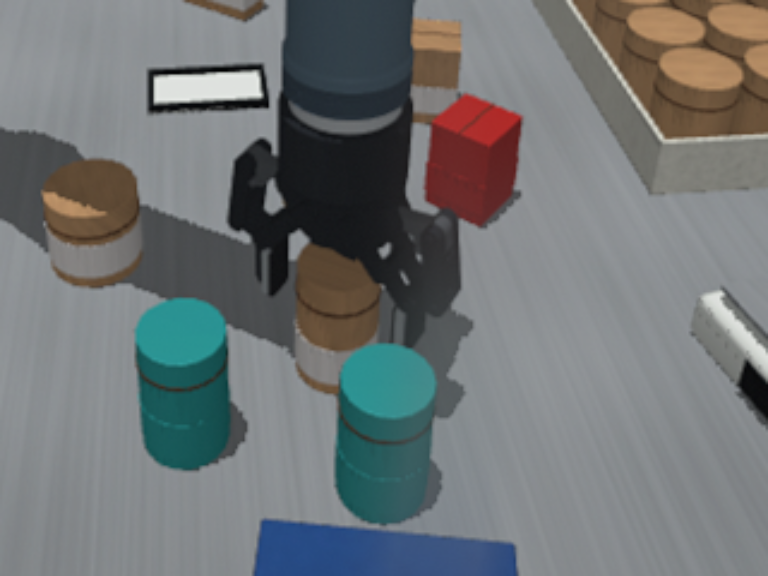

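The open fingers straddle the slim tube (crop px 338,310) and stay clear of both turquoise tubes. Closing now.

>>> move_arm([
  {"wx": 0,"wy": 0,"wz": 0,"tx": 0,"ty": 0,"tz": 0,"jaw": 1},
  {"wx": 0,"wy": 0,"wz": 0,"tx": 0,"ty": 0,"tz": 0,"jaw": 1},
  {"wx": 0,"wy": 0,"wz": 0,"tx": 0,"ty": 0,"tz": 0,"jaw": 1},
  {"wx": 0,"wy": 0,"wz": 0,"tx": 0,"ty": 0,"tz": 0,"jaw": 1},
  {"wx": 0,"wy": 0,"wz": 0,"tx": 0,"ty": 0,"tz": 0,"jaw": 1},
  {"wx": 0,"wy": 0,"wz": 0,"tx": 0,"ty": 0,"tz": 0,"jaw": 1},
], force=50)

```text
time_s: 3.28
eef_pos: [0.5254, -0.4095, 0.0297]
tcp_rot: [-90.0, -0.1, -37.8]
wrist_force: [-1.2, 0.8, 6.8]
finger_gap: 0.0515
```

>>> move_arm([
  {"wx": 0,"wy": 0,"wz": 0,"tx": 0,"ty": -1.5,"tz": 0,"jaw": 1},
  {"wx": 0,"wy": 0,"wz": 0,"tx": 0,"ty": -4,"tz": 0,"jaw": 1},
  {"wx": 0,"wy": 0,"wz": 0,"tx": 0,"ty": -4,"tz": 0,"jaw": 1},
  {"wx": 0,"wy": 0,"wz": 0,"tx": 0,"ty": -2.5,"tz": 0,"jaw": 1},
  {"wx": 0,"wy": 0,"wz": 0,"tx": -1.5,"ty": 0,"tz": 2,"jaw": 1},
], force=50)

```text
time_s: 3.9
eef_pos: [0.5259, -0.3883, 0.1523]
tcp_rot: [-90.1, -0.5, -38.1]
wrist_force: [0.1, 0.8, -1.8]
finger_gap: 0.051
```

```bash
python3 -c "
from h import *
plan(.5474,.4180,.15,-37.8)
p,d=read_camera('side');cv2.imwrite('pics/s2.png',cv2.resize(p[180:470,200:520,::-1],None,fx=2,fy=2))"
```

```text
t 3.9 pos [ 525.9 -388.3  152.3] rot [-90.09  -0.46 -38.09] F [ 0.1  0.8 -1.8] gap 51.0
rotvec tool (rad) [ 0.002 -0.005  0.008]
shift cm in (turned) tool axes tx,ty,tz [-47.72   0.23  65.03]
```

View pics/s2.png

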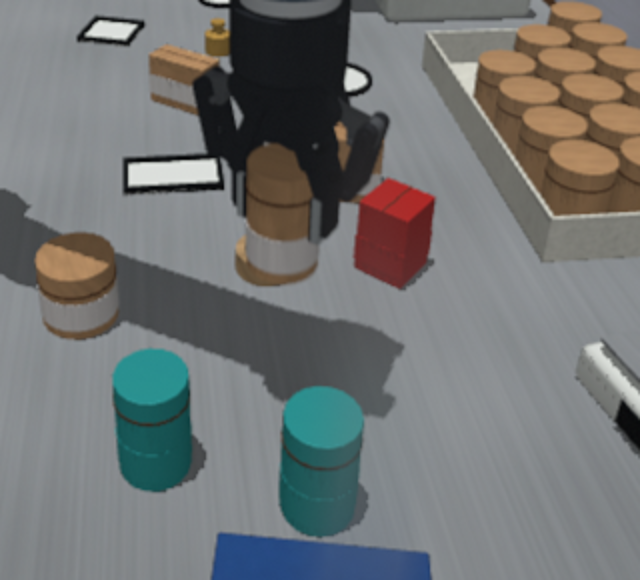

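The tube is held upright (px 282,215) with its base high above the table. Carrying it to the slim tray.

>>> move_arm([
  {"wx": 0,"wy": 0,"wz": 0,"tx": -2.9,"ty": 0,"tz": 4,"jaw": 1},
  {"wx": 0,"wy": 0,"wz": 0,"tx": -2.9,"ty": 0,"tz": 4,"jaw": 1},
  {"wx": 0,"wy": 0,"wz": 0,"tx": -2.9,"ty": 0,"tz": 4,"jaw": 1},
  {"wx": 0,"wy": 0,"wz": 0,"tx": -2.9,"ty": 0,"tz": 4,"jaw": 1},
  {"wx": 0,"wy": 0,"wz": 0,"tx": -2.9,"ty": 0,"tz": 4,"jaw": 1},
  {"wx": 0,"wy": 0,"wz": 0,"tx": -2.9,"ty": 0,"tz": 4,"jaw": 1},
  {"wx": 0,"wy": 0,"wz": 0,"tx": -2.9,"ty": 0,"tz": 4,"jaw": 1},
  {"wx": 0,"wy": 0,"wz": 0,"tx": -2.9,"ty": 0,"tz": 4,"jaw": 1},
  {"wx": 0,"wy": 0,"wz": 0,"tx": -2.9,"ty": 0,"tz": 4,"jaw": 1},
  {"wx": 0,"wy": 0,"wz": 0,"tx": -2.9,"ty": 0,"tz": 4,"jaw": 1},
], force=50)

```text
time_s: 5.2
eef_pos: [0.5409, 0.111, 0.1481]
tcp_rot: [-90.0, 0.0, -37.8]
wrist_force: [0.4, 0.0, -1.2]
finger_gap: 0.0512
```

>>> move_arm([
  {"wx": 0,"wy": 0,"wz": 0,"tx": -2.9,"ty": 0,"tz": 4,"jaw": 1},
  {"wx": 0,"wy": 0,"wz": 0,"tx": -2.9,"ty": 0,"tz": 4,"jaw": 1},
  {"wx": 0,"wy": 0,"wz": 0,"tx": -2.9,"ty": 0,"tz": 4,"jaw": 1},
  {"wx": 0,"wy": 0,"wz": 0,"tx": -2.9,"ty": 0,"tz": 4,"jaw": 1},
  {"wx": 0,"wy": 0,"wz": 0,"tx": -2.2,"ty": 0,"tz": 3,"jaw": 1},
  {"wx": 0,"wy": 0,"wz": 0,"tx": -1.5,"ty": 0,"tz": 2,"jaw": 1},
  {"wx": 0,"wy": 0,"wz": 0,"tx": 0,"ty": 0,"tz": 0,"jaw": 1},
  {"wx": 0,"wy": 0,"wz": 0,"tx": 0,"ty": 0,"tz": 0,"jaw": 1},
], force=50)

```text
time_s: 6.2
eef_pos: [0.5498, 0.367, 0.1477]
tcp_rot: [-90.1, -0.1, -37.9]
wrist_force: [-0.4, -0.5, -2.5]
finger_gap: 0.0511
```

```bash
python3 -c "
from h import *
plan(.5474,.4180,.034,-37.8)
"
```

```text
t 6.2 pos [549.8 367.  147.7] rot [-9.013e+01 -8.000e-02 -3.793e+01] F [-0.4 -0.5 -2.5] gap 51.1
rotvec tool (rad) [ 0.002 -0.002  0.001]
shift cm in (turned) tool axes tx,ty,tz [-3.32 11.37  3.88]
```

>>> move_arm([
  {"wx": 0,"wy": 0,"wz": 0,"tx": -1.6,"ty": 0,"tz": 1.9,"jaw": 1},
  {"wx": 0,"wy": 0,"wz": 0,"tx": -1.7,"ty": 1,"tz": 2,"jaw": 1},
  {"wx": 0,"wy": 0,"wz": 0,"tx": 0,"ty": 3,"tz": 0,"jaw": 1},
  {"wx": 0,"wy": 0,"wz": 0,"tx": 0,"ty": 3,"tz": 0,"jaw": 1},
  {"wx": 0,"wy": 0,"wz": 0,"tx": 0,"ty": 2,"tz": 0,"jaw": 1},
  {"wx": 0,"wy": 0,"wz": 0,"tx": 0,"ty": 0.5,"tz": 0,"jaw": 1},
  {"wx": 0,"wy": 0,"wz": 0,"tx": 0,"ty": 0,"tz": 0,"jaw": 1},
], force=50)

```text
time_s: 7.08
eef_pos: [0.5474, 0.4208, 0.0537]
tcp_rot: [-90.0, 0.0, -37.8]
wrist_force: [0.1, -0.3, -1.5]
finger_gap: 0.0513
```

```bash
python3 -c "
from h import *
plan(.5474,.4180,.034,-37.8)
p,d=read_camera('side');cv2.imwrite('pics/s3.png',cv2.resize(p[100:300,200:440,::-1],None,fx=3,fy=3))
p,d=read_camera('top');cv2.imwrite('pics/t3.png',cv2.resize(p[180:340,20:200,::-1],None,fx=3,fy=3))
"
```

```text
t 7.075 pos [547.4 420.8  53.7] rot [-89.96   0.   -37.84] F [ 0.1 -0.3 -1.5] gap 51.3
rotvec tool (rad) [-0.001 -0.001 -0.   ]
shift cm in (turned) tool axes tx,ty,tz [ 0.18  1.97 -0.22]
```

View pics/s3.png

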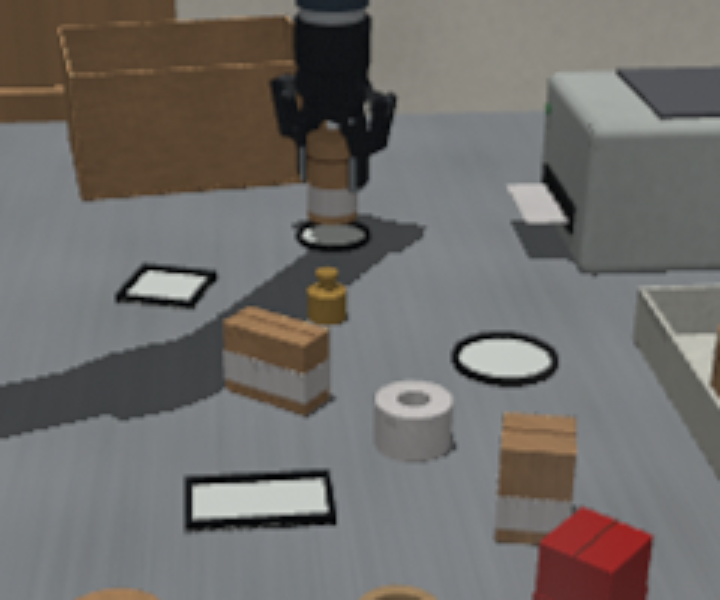

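View pics/t3.png

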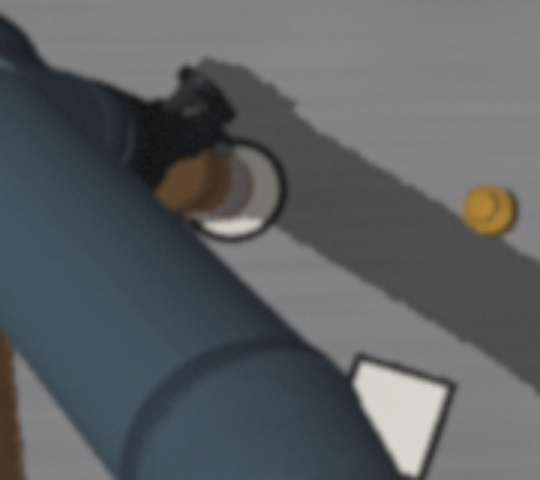

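>>> move_arm([
  {"wx": 0,"wy": 0,"wz": 0,"tx": 0.2,"ty": 1,"tz": -0.2,"jaw": 1},
  {"wx": 0,"wy": 0,"wz": 0,"tx": 0,"ty": 0.6,"tz": 0,"jaw": 1},
  {"wx": 0,"wy": 0,"wz": 0,"tx": 0,"ty": 0.3,"tz": 0,"jaw": 1},
  {"wx": 0,"wy": 0,"wz": 0,"tx": 0,"ty": 0.1,"tz": 0,"jaw": 1},
  {"wx": 0,"wy": 0,"wz": 0,"tx": 0,"ty": 0,"tz": 0,"jaw": 1},
], force=50)

```text
time_s: 7.8
eef_pos: [0.5473, 0.4179, 0.0333]
tcp_rot: [-90.0, 0.0, -37.8]
wrist_force: [0.4, -0.7, -1.4]
finger_gap: 0.0511
```

>>> move_arm([
  {"wx": 0,"wy": 0,"wz": 0,"tx": 0,"ty": 0.1,"tz": 0,"jaw": 1},
  {"wx": 0,"wy": 0,"wz": 0,"tx": 0,"ty": 0,"tz": 0,"jaw": 1},
  {"wx": 0,"wy": 0,"wz": 0,"tx": 0,"ty": 0,"tz": 0,"jaw": 0},
  {"wx": 0,"wy": 0,"wz": 0,"tx": 0,"ty": 0,"tz": 0,"jaw": 0},
  {"wx": 0,"wy": 0,"wz": 0,"tx": 0,"ty": 0,"tz": 0,"jaw": 0},
  {"wx": 0,"wy": 0,"wz": 0,"tx": 0,"ty": 0,"tz": 0,"jaw": 0},
  {"wx": 0,"wy": 0,"wz": 0,"tx": 0,"ty": -2,"tz": 0,"jaw": 0},
  {"wx": 0,"wy": 0,"wz": 0,"tx": 0,"ty": -4,"tz": 0,"jaw": 0},
  {"wx": 0,"wy": 0,"wz": 0,"tx": 0,"ty": -4,"tz": 0,"jaw": 0},
  {"wx": 0,"wy": 0,"wz": 0,"tx": 0,"ty": -4,"tz": 0,"jaw": 0},
], force=50)

```text
time_s: 9.05
eef_pos: [0.5475, 0.4182, 0.1754]
tcp_rot: [-89.9, -0.0, -37.8]
wrist_force: [0.0, 0.1, -0.5]
finger_gap: 0.0851
```

```bash
python3 -c "
from h import *
plan(.4748,.0827,.10,51.5);print(manip.state()['joint_positions'])
p,d=read_camera('side');cv2.imwrite('pics/s4.png',cv2.resize(p[100:250,200:440,::-1],None,fx=3,fy=3))
"
```

```text
t 9.05 pos [547.5 418.2 175.4] rot [-8.989e+01 -2.000e-02 -3.780e+01] F [ 0.   0.1 -0.5] gap 85.1
rotvec tool (rad) [-1.000e-03 -1.559e+00  2.000e-03]
shift cm in (turned) tool axes tx,ty,tz [-30.78   7.54 -15.19]
[-20.98222073  31.61022072 -27.43551407  87.31675354  15.4963759
  64.74888962 -89.35417653]
```

View pics/s4.png

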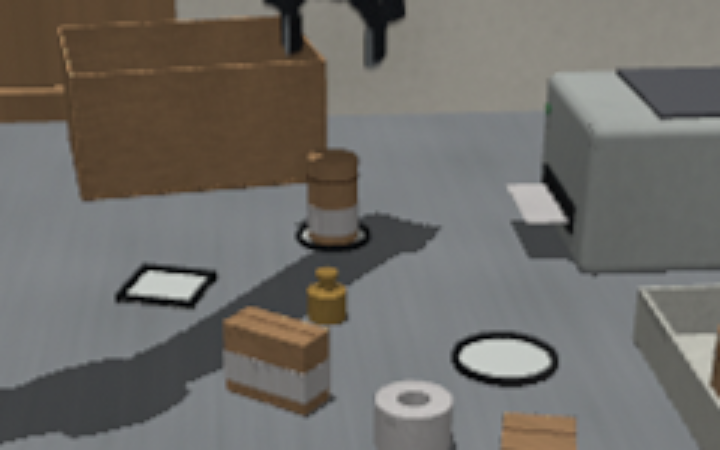

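The slim tube stands upright inside its lip (crop px 332,240). Next is the oblong carton.

>>> move_arm([
  {"wx": 0,"wy": -0.173,"wz": 0,"tx": 0,"ty": 0,"tz": 0,"jaw": 0},
  {"wx": 0,"wy": -0.173,"wz": 0,"tx": 0,"ty": 0,"tz": 0,"jaw": 0},
  {"wx": 0,"wy": -0.173,"wz": 0,"tx": 0,"ty": 0,"tz": 0,"jaw": 0},
  {"wx": 0,"wy": -0.173,"wz": 0,"tx": 0,"ty": 0,"tz": 0,"jaw": 0},
  {"wx": 0,"wy": -0.173,"wz": 0,"tx": 0,"ty": 0,"tz": 0,"jaw": 0},
  {"wx": 0,"wy": -0.173,"wz": 0,"tx": 0,"ty": 0,"tz": 0,"jaw": 0},
  {"wx": 0,"wy": -0.173,"wz": 0,"tx": 0,"ty": 0,"tz": 0,"jaw": 0},
  {"wx": 0,"wy": -0.173,"wz": 0,"tx": 0,"ty": 0,"tz": 0,"jaw": 0},
  {"wx": 0,"wy": -0.173,"wz": 0,"tx": 0,"ty": 0,"tz": 0,"jaw": 0},
])

```text
time_s: 10.22
eef_pos: [0.5477, 0.4179, 0.1736]
tcp_rot: [-90.0, -0.1, 51.7]
wrist_force: [-0.1, -0.1, 1.4]
finger_gap: 0.0856
```

>>> move_arm([
  {"wx": 0,"wy": 0,"wz": 0,"tx": -3,"ty": 0,"tz": -1.5,"jaw": 0},
  {"wx": 0,"wy": 0,"wz": 0,"tx": -4.6,"ty": 0,"tz": -2.3,"jaw": 0},
  {"wx": 0,"wy": 0,"wz": 0,"tx": -4.6,"ty": 0,"tz": -2.3,"jaw": 0},
  {"wx": 0,"wy": 0,"wz": 0,"tx": -4.6,"ty": 0,"tz": -2.3,"jaw": 0},
  {"wx": 0,"wy": 0,"wz": 0,"tx": -4.6,"ty": 0,"tz": -2.3,"jaw": 0},
  {"wx": 0,"wy": 0,"wz": 0,"tx": -4.6,"ty": 2,"tz": -2.3,"jaw": 0},
  {"wx": 0,"wy": 0,"wz": 0,"tx": -3,"ty": 2,"tz": -1.5,"jaw": 0},
  {"wx": 0,"wy": 0,"wz": 0,"tx": -1.6,"ty": 1,"tz": -0.7,"jaw": 0},
  {"wx": 0,"wy": 0,"wz": 0,"tx": 0,"ty": 0,"tz": 0,"jaw": 0},
])

```text
time_s: 11.35
eef_pos: [0.4749, 0.0831, 0.1222]
tcp_rot: [-90.0, 0.0, 51.3]
wrist_force: [0.8, 0.2, 0.3]
finger_gap: 0.0851
```

```bash
python3 -c "
from h import *
plan(.4748,.0827,.020,51.5)
"
```

```text
t 11.35 pos [474.9  83.1 122.2] rot [-8.999e+01  3.000e-02  5.130e+01] F [0.8 0.2 0.3] gap 85.1
rotvec tool (rad) [-0.    -0.004 -0.001]
shift cm in (turned) tool axes tx,ty,tz [-4.000e-02  1.022e+01 -1.000e-02]
```

Straight down 10.2 cm, then close.

>>> move_arm([
  {"wx": 0,"wy": 0,"wz": 0,"tx": 0,"ty": 3.5,"tz": 0,"jaw": 0},
  {"wx": 0,"wy": 0,"wz": 0,"tx": 0,"ty": 3.5,"tz": 0,"jaw": 0},
  {"wx": 0,"wy": 0,"wz": 0,"tx": 0,"ty": 2.2,"tz": 0,"jaw": 0},
  {"wx": 0,"wy": 0,"wz": 0,"tx": 0,"ty": 1,"tz": 0,"jaw": 0},
  {"wx": 0,"wy": 0,"wz": 0,"tx": 0,"ty": 0,"tz": 0,"jaw": 1},
  {"wx": 0,"wy": 0,"wz": 0,"tx": 0,"ty": 0,"tz": 0,"jaw": 1},
  {"wx": 0,"wy": 0,"wz": 0,"tx": 0,"ty": 0,"tz": 0,"jaw": 1},
  {"wx": 0,"wy": 0,"wz": 0,"tx": 0,"ty": 0,"tz": 0,"jaw": 1},
  {"wx": 0,"wy": 0,"wz": 0,"tx": 0,"ty": 0,"tz": 0,"jaw": 1},
  {"wx": 0,"wy": 0,"wz": 0,"tx": 0,"ty": 0,"tz": 0,"jaw": 1},
], force=50)

```text
time_s: 12.6
eef_pos: [0.4764, 0.084, 0.0214]
tcp_rot: [-90.1, -0.1, 51.4]
wrist_force: [-0.3, -0.3, 7.5]
finger_gap: 0.0357
```

```bash
python3 -c "
from h import *
plan(.4536,-.0815,.12,90.8)
p,d=read_camera('side');cv2.imwrite('pics/s5.png',cv2.resize(p[130:330,220:440,::-1],None,fx=3,fy=3))
"
```

```text
t 12.6 pos [476.4  84.   21.4] rot [-9.010e+01 -8.000e-02  5.138e+01] F [-0.3 -0.3  7.5] gap 35.7
rotvec tool (rad) [ 0.002 -0.688  0.001]
shift cm in (turned) tool axes tx,ty,tz [-16.52  -9.86   2.51]
```

View pics/s5.png

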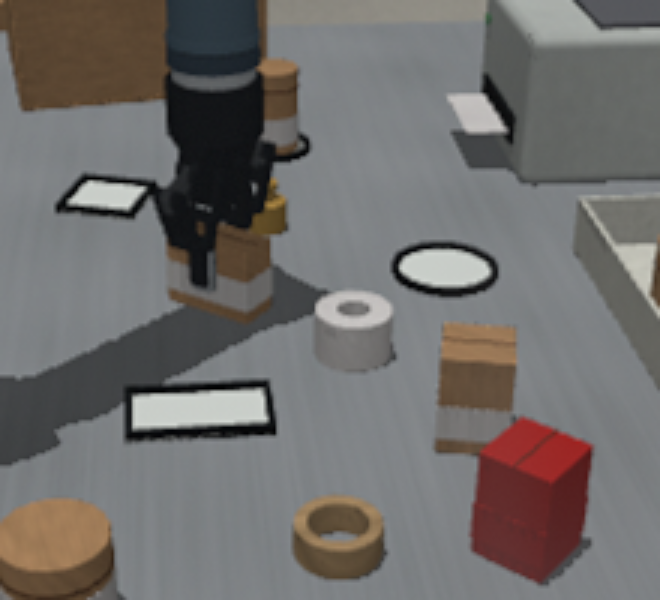

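Carton gripped squarely (gap 35.7 mm, px 220,260). Lift, turn, and move to the oblong tray.

>>> move_arm([
  {"wx": 0,"wy": 0,"wz": 0,"tx": 0,"ty": -1.5,"tz": 0,"jaw": 1},
  {"wx": 0,"wy": 0,"wz": 0,"tx": 0,"ty": -3.5,"tz": 0,"jaw": 1},
  {"wx": 0,"wy": 0,"wz": 0,"tx": 0,"ty": -3,"tz": 0,"jaw": 1},
  {"wx": 0,"wy": -0.1,"wz": 0,"tx": 0,"ty": -1,"tz": 0,"jaw": 1},
  {"wx": 0,"wy": -0.15,"wz": 0,"tx": 0,"ty": 0,"tz": 0,"jaw": 1},
  {"wx": 0,"wy": -0.15,"wz": 0,"tx": 0,"ty": 0,"tz": 0,"jaw": 1},
  {"wx": 0,"wy": -0.15,"wz": 0,"tx": 0,"ty": 0,"tz": 0,"jaw": 1},
  {"wx": 0,"wy": -0.138,"wz": 0,"tx": 0,"ty": 0,"tz": 0,"jaw": 1},
  {"wx": 0,"wy": 0,"wz": 0,"tx": 0,"ty": 0,"tz": 0,"jaw": 1},
], force=50)

```text
time_s: 13.78
eef_pos: [0.4747, 0.0835, 0.1104]
tcp_rot: [-90.0, 0.0, 90.7]
wrist_force: [-0.5, -0.0, -1.3]
finger_gap: 0.0357
```

>>> move_arm([
  {"wx": 0,"wy": 0,"wz": 0,"tx": -2.5,"ty": 0,"tz": 0.4,"jaw": 1},
  {"wx": 0,"wy": 0,"wz": 0,"tx": -4,"ty": 0,"tz": 0.6,"jaw": 1},
  {"wx": 0,"wy": 0,"wz": 0,"tx": -4,"ty": 0,"tz": 0.6,"jaw": 1},
  {"wx": 0,"wy": 0,"wz": 0,"tx": -3.5,"ty": 0,"tz": 0.5,"jaw": 1},
  {"wx": 0,"wy": 0,"wz": 0,"tx": -2.5,"ty": 0,"tz": 0.4,"jaw": 1},
  {"wx": 0,"wy": 0,"wz": 0,"tx": 0,"ty": 2,"tz": 0,"jaw": 1},
  {"wx": 0,"wy": 0,"wz": 0,"tx": 0,"ty": 3,"tz": 0,"jaw": 1},
  {"wx": 0,"wy": 0,"wz": 0,"tx": 0,"ty": 2,"tz": 0,"jaw": 1},
  {"wx": 0,"wy": 0,"wz": 0,"tx": 0,"ty": 0,"tz": 0,"jaw": 1},
], force=50)

```text
time_s: 14.9
eef_pos: [0.4507, -0.0813, 0.0392]
tcp_rot: [-89.8, -0.1, 90.7]
wrist_force: [0.7, 0.4, -1.2]
finger_gap: 0.0357
```

```bash
python3 -c "
from h import *
plan(.4536,-.0815,.0245,90.8)
p,d=read_camera('side');cv2.imwrite('pics/s6.png',cv2.resize(p[150:330,200:420,::-1],None,fx=3.4,fy=3.4))
p,d=read_camera('top');cv2.imwrite('pics/t6.png',cv2.resize(p[200:360,240:420,::-1],None,fx=3,fy=3))
"
```

```text
t 14.9 pos [450.7 -81.3  39.2] rot [-8.978e+01 -5.000e-02  9.072e+01] F [ 0.7  0.4 -1.2] gap 35.7
rotvec tool (rad) [-0.004 -0.001  0.001]
shift cm in (turned) tool axes tx,ty,tz [-0.02  1.47 -0.29]
```

View pics/s6.png

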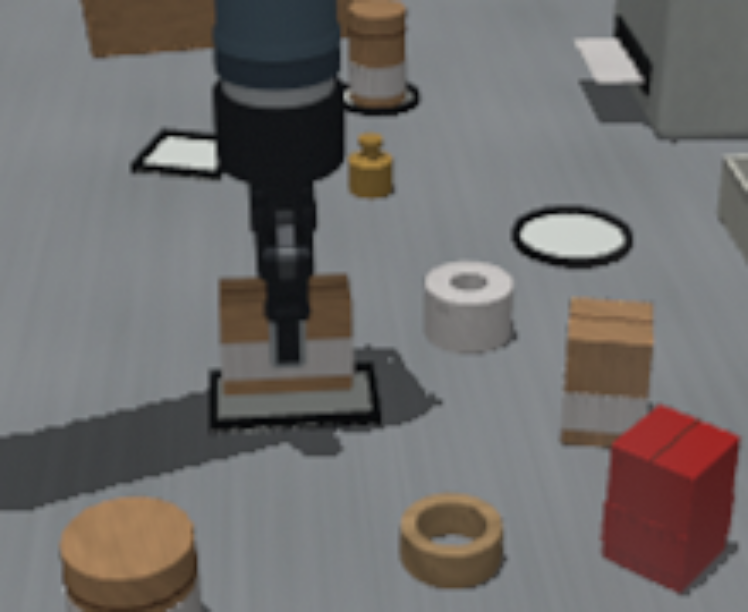

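View pics/t6.png

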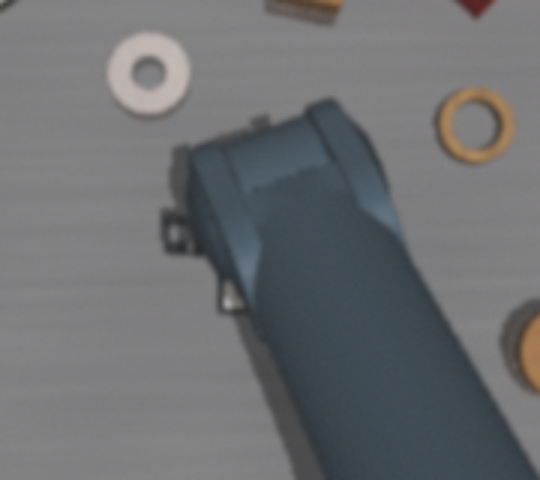

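>>> move_arm([
  {"wx": 0,"wy": 0,"wz": 0,"tx": 0,"ty": 0.3,"tz": -0.4,"jaw": 1},
  {"wx": 0,"wy": 0,"wz": 0,"tx": 0,"ty": 0.6,"tz": 0,"jaw": 1},
  {"wx": 0,"wy": 0,"wz": 0,"tx": 0,"ty": 0.4,"tz": 0,"jaw": 1},
  {"wx": 0,"wy": 0,"wz": 0,"tx": 0,"ty": 0.1,"tz": 0,"jaw": 1},
  {"wx": 0,"wy": 0,"wz": 0,"tx": 0,"ty": 0,"tz": 0,"jaw": 1},
], force=50)

```text
time_s: 15.62
eef_pos: [0.4564, -0.0814, 0.0262]
tcp_rot: [-90.0, -0.0, 90.8]
wrist_force: [0.6, -0.0, -1.3]
finger_gap: 0.0351
```

```bash
python3 -c "
from h import *
plan(.4540,-.0815,.0245,90.8)
p,d=read_camera('side');cv2.imwrite('pics/s7.png',cv2.resize(p[230:290,240:340,::-1],None,fx=7,fy=7,interpolation=2))
"
```

```text
t 15.625 pos [456.4 -81.4  26.2] rot [-8.998e+01 -1.000e-02  9.082e+01] F [ 0.6 -0.  -1.3] gap 35.1
rotvec tool (rad) [-0.  0.  0.]
shift cm in (turned) tool axes tx,ty,tz [-0.01  0.17  0.24]
```

View pics/s7.png

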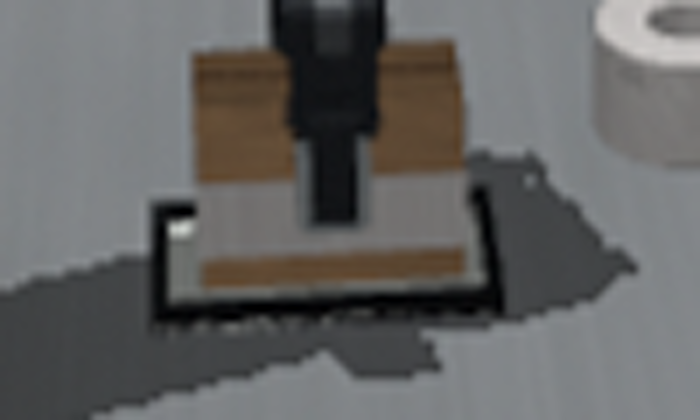

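Carton base sits inside the lip, about 2 mm toward +x (gaps 35 px left, 22 px right). I'll nudge it back, lower and release.

>>> move_arm([
  {"wx": 0,"wy": 0,"wz": 0,"tx": 0,"ty": 0,"tz": 0.2,"jaw": 1},
  {"wx": 0,"wy": 0,"wz": 0,"tx": 0,"ty": 0.2,"tz": 0,"jaw": 1},
  {"wx": 0,"wy": 0,"wz": 0,"tx": 0,"ty": 0,"tz": 0,"jaw": 1},
  {"wx": 0,"wy": 0,"wz": 0,"tx": 0,"ty": 0,"tz": 0,"jaw": 0},
  {"wx": 0,"wy": 0,"wz": 0,"tx": 0,"ty": 0,"tz": 0,"jaw": 0},
  {"wx": 0,"wy": 0,"wz": 0,"tx": 0,"ty": 0,"tz": 0,"jaw": 0},
  {"wx": 0,"wy": 0,"wz": 0,"tx": 0,"ty": 0,"tz": 0,"jaw": 0},
  {"wx": 0,"wy": 0,"wz": 0,"tx": 0,"ty": 0,"tz": 0,"jaw": 0},
  {"wx": 0,"wy": 0,"wz": 0,"tx": 0,"ty": -2,"tz": 0,"jaw": 0},
  {"wx": 0,"wy": 0,"wz": 0,"tx": 0,"ty": -4,"tz": 0,"jaw": 0},
])

```text
time_s: 16.92
eef_pos: [0.4528, -0.0812, 0.0836]
tcp_rot: [-89.8, -0.1, 90.8]
wrist_force: [-0.0, -0.5, -0.1]
finger_gap: 0.0855
```

```bash
python3 -c "
from h import *
plan(.6438,-.1242,.15,77.1);print(manip.state()['joint_positions'])
p,d=read_camera('side');cv2.imwrite('pics/s8.png',cv2.resize(p[230:290,240:340,::-1],None,fx=7,fy=7,interpolation=2))
"
```

```text
t 16.925 pos [452.8 -81.2  83.6] rot [-89.77  -0.1   90.83] F [-0.  -0.5 -0.1] gap 85.5
rotvec tool (rad) [-0.004  0.24   0.001]
shift cm in (turned) tool axes tx,ty,tz [  0.07  -6.64 -19.58]
[ 52.17471984  21.72973145 -52.40545011 121.59130664  23.34372729
  47.42970378  76.31652445]
```

View pics/s8.png

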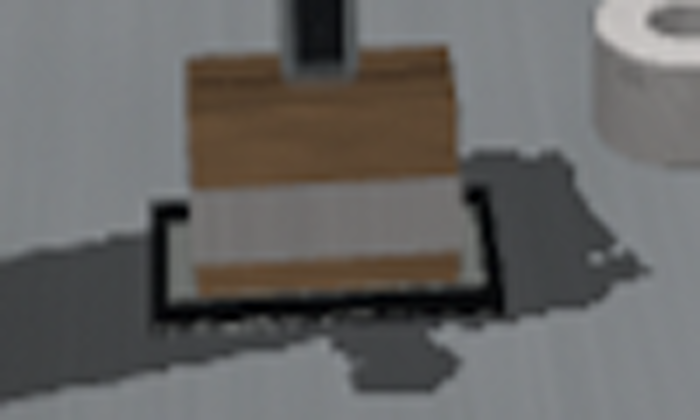

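Oblong carton stands centred inside the lip. Next is the square carton.

>>> move_arm([
  {"wx": 0,"wy": 0.12,"wz": 0,"tx": 0,"ty": -4,"tz": 0,"jaw": 0},
  {"wx": 0,"wy": 0.12,"wz": 0,"tx": 0,"ty": -2.6,"tz": 0,"jaw": 0},
  {"wx": 0,"wy": 0,"wz": 0,"tx": 0,"ty": 0,"tz": -3,"jaw": 0},
  {"wx": 0,"wy": 0,"wz": 0,"tx": 0,"ty": 0,"tz": -5,"jaw": 0},
  {"wx": 0,"wy": 0,"wz": 0,"tx": 0,"ty": 0,"tz": -5,"jaw": 0},
  {"wx": 0,"wy": 0,"wz": 0,"tx": 0,"ty": 0,"tz": -4,"jaw": 0},
  {"wx": 0,"wy": 0,"wz": 0,"tx": 0,"ty": 0,"tz": -2.6,"jaw": 0},
  {"wx": 0,"wy": 0,"wz": 0,"tx": 0,"ty": 0,"tz": 0,"jaw": 0},
  {"wx": 0,"wy": 0,"wz": 0,"tx": 0,"ty": 0,"tz": 0,"jaw": 0},
])

```text
time_s: 18.1
eef_pos: [0.6445, -0.1248, 0.1497]
tcp_rot: [-89.9, 0.0, 77.1]
wrist_force: [0.9, -0.5, -0.2]
finger_gap: 0.0853
```

```bash
python3 -c "
from h import *
plan(.6438,-.1242,.02,77.1);print(manip.state()['joint_positions'])
"
```

```text
t 18.1 pos [ 644.5 -124.8  149.7] rot [-89.9   0.   77.1] F [ 0.9 -0.5 -0.2] gap 85.3
rotvec tool (rad) [-0.002 -0.    -0.   ]
shift cm in (turned) tool axes tx,ty,tz [ 0.05 12.97  0.08]
[ 41.04586081  35.12941098 -46.06559892  92.60487812  27.37391138
  64.24133354  65.09164802]
```

>>> move_arm([
  {"wx": 0,"wy": 0,"wz": 0,"tx": 0,"ty": 4,"tz": 0,"jaw": 0},
  {"wx": 0,"wy": 0,"wz": 0,"tx": 0,"ty": 4,"tz": 0,"jaw": 0},
  {"wx": 0,"wy": 0,"wz": 0,"tx": 0,"ty": 3,"tz": 0,"jaw": 0},
  {"wx": 0,"wy": 0,"wz": 0,"tx": 0,"ty": 1.8,"tz": 0,"jaw": 0},
  {"wx": 0,"wy": 0,"wz": 0,"tx": 0,"ty": 0,"tz": 0,"jaw": 1},
  {"wx": 0,"wy": 0,"wz": 0,"tx": 0,"ty": 0,"tz": 0,"jaw": 1},
  {"wx": 0,"wy": 0,"wz": 0,"tx": 0,"ty": 0,"tz": 0,"jaw": 1},
  {"wx": 0,"wy": 0,"wz": 0,"tx": 0,"ty": 0,"tz": 0,"jaw": 1},
  {"wx": 0,"wy": 0,"wz": 0,"tx": 0,"ty": 0,"tz": 0,"jaw": 1},
  {"wx": 0,"wy": 0,"wz": 0,"tx": 0,"ty": 0,"tz": 0,"jaw": 1},
], force=50)

```text
time_s: 19.35
eef_pos: [0.647, -0.1254, 0.0241]
tcp_rot: [-90.2, -0.0, 77.1]
wrist_force: [-0.4, 0.2, 6.3]
finger_gap: 0.0494
```

```bash
python3 -c "
from h import *
plan(.3785,.3023,.14,72)
p,d=read_camera('side');cv2.imwrite('pics/s9.png',cv2.resize(p[180:340,320:540,::-1],None,fx=3.5,fy=3.5,interpolation=2))
"
```

```text
t 19.35 pos [ 647.  -125.4   24.1] rot [-9.016e+01 -1.000e-02  7.706e+01] F [-0.4  0.2  6.3] gap 49.4
rotvec tool (rad) [0.003 0.088 0.   ]
shift cm in (turned) tool axes tx,ty,tz [ 32.38 -11.59  38.75]
```

View pics/s9.png

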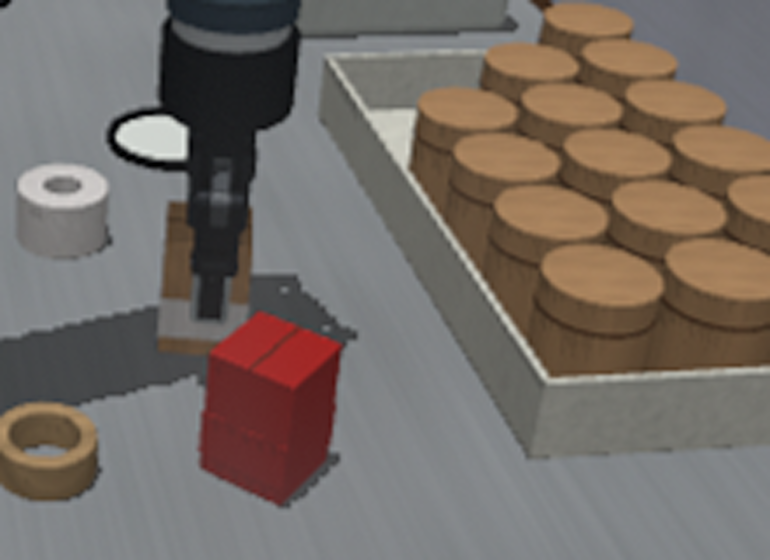

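Square carton gripped (gap 49.4 mm), clear of the red one. Lift and carry it to the square tray.

>>> move_arm([
  {"wx": 0,"wy": 0,"wz": 0,"tx": 0,"ty": -1.5,"tz": 0,"jaw": 1},
  {"wx": 0,"wy": 0,"wz": 0,"tx": 0,"ty": -4,"tz": 0,"jaw": 1},
  {"wx": 0,"wy": 0,"wz": 0,"tx": 0,"ty": -4,"tz": 0,"jaw": 1},
  {"wx": 0,"wy": 0.088,"wz": 0,"tx": 0,"ty": -2,"tz": 0,"jaw": 1},
  {"wx": 0,"wy": 0,"wz": 0,"tx": 1.3,"ty": 0,"tz": 1.6,"jaw": 1},
  {"wx": 0,"wy": 0,"wz": 0,"tx": 2.9,"ty": 0,"tz": 3.5,"jaw": 1},
  {"wx": 0,"wy": 0,"wz": 0,"tx": 2.9,"ty": 0,"tz": 3.5,"jaw": 1},
  {"wx": 0,"wy": 0,"wz": 0,"tx": 2.9,"ty": 0,"tz": 3.5,"jaw": 1},
  {"wx": 0,"wy": 0,"wz": 0,"tx": 2.9,"ty": 0,"tz": 3.5,"jaw": 1},
  {"wx": 0,"wy": 0,"wz": 0,"tx": 2.9,"ty": 0,"tz": 3.5,"jaw": 1},
], force=50)

```text
time_s: 20.65
eef_pos: [0.5087, 0.0857, 0.1355]
tcp_rot: [-89.8, 0.1, 72.2]
wrist_force: [0.2, 0.7, -2.0]
finger_gap: 0.0496
```

>>> move_arm([
  {"wx": 0,"wy": 0,"wz": 0,"tx": 2.9,"ty": 0,"tz": 3.5,"jaw": 1},
  {"wx": 0,"wy": 0,"wz": 0,"tx": 2.9,"ty": 0,"tz": 3.5,"jaw": 1},
  {"wx": 0,"wy": 0,"wz": 0,"tx": 2.9,"ty": 0,"tz": 3.5,"jaw": 1},
  {"wx": 0,"wy": 0,"wz": 0,"tx": 2.9,"ty": 0,"tz": 3.5,"jaw": 1},
  {"wx": 0,"wy": 0,"wz": 0,"tx": 2,"ty": 0,"tz": 2.4,"jaw": 1},
  {"wx": 0,"wy": 0,"wz": 0,"tx": 1,"ty": 0,"tz": 1.2,"jaw": 1},
  {"wx": 0,"wy": 0,"wz": 0,"tx": 0,"ty": 0,"tz": 0,"jaw": 1},
  {"wx": 0,"wy": 0,"wz": 0,"tx": 0,"ty": 0,"tz": 0,"jaw": 1},
], force=50)

```text
time_s: 21.65
eef_pos: [0.3909, 0.2753, 0.1367]
tcp_rot: [-90.0, 0.1, 71.9]
wrist_force: [0.7, 0.1, -1.9]
finger_gap: 0.049
```

```bash
python3 -c "
from h import *
plan(.3785,.3023,.0275,72);print(manip.state()['joint_positions'])
"
```

```text
t 21.65 pos [390.9 275.3 136.7] rot [-90.     0.1   71.92] F [ 0.7  0.1 -1.9] gap 49.0
rotvec tool (rad) [-0.    -0.001 -0.002]
shift cm in (turned) tool axes tx,ty,tz [ 2.18 10.92  2.01]
[ 11.79482591  19.29807971 -58.0318266  117.35542803  20.33022354
  53.99931614  14.87743713]
```

>>> move_arm([
  {"wx": 0,"wy": 0,"wz": 0,"tx": 1.1,"ty": 0,"tz": 0.9,"jaw": 1},
  {"wx": 0,"wy": 0,"wz": 0,"tx": 1.1,"ty": 1,"tz": 0.9,"jaw": 1},
  {"wx": 0,"wy": 0,"wz": 0,"tx": 0,"ty": 3,"tz": 0,"jaw": 1},
  {"wx": 0,"wy": 0,"wz": 0,"tx": 0,"ty": 3,"tz": 0,"jaw": 1},
  {"wx": 0,"wy": 0,"wz": 0,"tx": 0,"ty": 2,"tz": 0,"jaw": 1},
  {"wx": 0,"wy": 0,"wz": 0,"tx": 0,"ty": 0.5,"tz": 0,"jaw": 1},
  {"wx": 0,"wy": 0,"wz": 0,"tx": 0,"ty": 0,"tz": 0,"jaw": 1},
], force=50)

```text
time_s: 22.52
eef_pos: [0.3802, 0.3039, 0.0425]
tcp_rot: [-90.0, -0.0, 72.0]
wrist_force: [0.5, 0.5, -1.7]
finger_gap: 0.0496
```

```bash
python3 -c "
from h import *
plan(.3785,.3023,.0275,72)
p,d=read_camera('side');cv2.imwrite('pics/s10.png',cv2.resize(p[150:220,220:320,::-1],None,fx=7,fy=7,interpolation=2))
p,d=read_camera('top');cv2.imwrite('pics/t10.png',cv2.resize(p[270:370,100:220,::-1],None,fx=5,fy=5))
h=25
for z in (.0175,.003):
  c=np.array([[a*h,b*h] for a,b in((-1,-1),(1,-1),(1,1),(-1,1))])
  a=np.radians(72);R=np.array([[np.cos(a),-np.sin(a)],[np.sin(a),np.cos(a)]])
  w=c@R.T/1000+[.3785,.3023]
  print(np.round((pix('side',np.c_[w,[z]*4])-[220,150])*7))
"
```

```text
t 22.525 pos [380.2 303.9  42.5] rot [-8.999e+01 -3.000e-02  7.200e+01] F [ 0.5  0.5 -1.7] gap 49.6
rotvec tool (rad) [-0. -0.  0.]
shift cm in (turned) tool axes tx,ty,tz [-0.21  1.5   0.11]
[[280. 310.]
 [319. 262.]
 [204. 251.]
 [161. 299.]]
[[282. 343.]
 [321. 295.]
 [207. 283.]
 [164. 332.]]
```

View pics/s10.png

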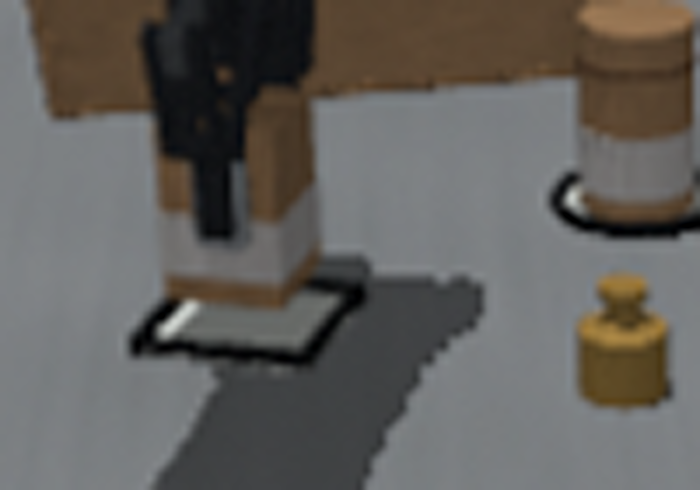

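View pics/t10.png

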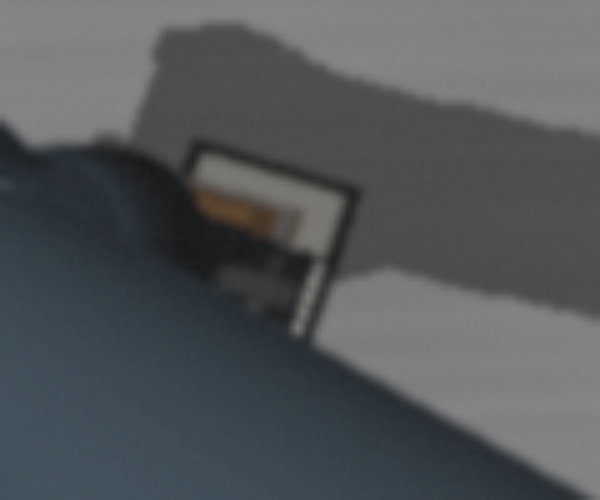

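Carton base corners (165,297), (287,306), (320,262) match the predicted ones within about 2 mm. I'll correct, lower and release.

>>> move_arm([
  {"wx": 0,"wy": 0,"wz": 0,"tx": -0.2,"ty": 0.3,"tz": 0.1,"jaw": 1},
  {"wx": 0,"wy": 0,"wz": 0,"tx": 0,"ty": 0.6,"tz": 0,"jaw": 1},
  {"wx": 0,"wy": 0,"wz": 0,"tx": 0,"ty": 0.4,"tz": 0,"jaw": 1},
  {"wx": 0,"wy": 0,"wz": 0,"tx": 0,"ty": 0.1,"tz": 0,"jaw": 1},
  {"wx": 0,"wy": 0,"wz": 0,"tx": 0,"ty": 0,"tz": 0,"jaw": 1},
], force=50)

```text
time_s: 23.25
eef_pos: [0.3783, 0.302, 0.0281]
tcp_rot: [-90.0, 0.0, 72.0]
wrist_force: [0.1, 0.0, -2.2]
finger_gap: 0.0496
```

```bash
python3 -c "
from h import *
plan(.3785,.3023,.0275,72)
p,d=read_camera('side');cv2.imwrite('pics/s11.png',cv2.resize(p[150:220,220:320,::-1],None,fx=7,fy=7,interpolation=2))
"
```

```text
t 23.25 pos [378.3 302.   28.1] rot [-8.998e+01  1.000e-02  7.203e+01] F [ 0.1  0.  -2.2] gap 49.6
rotvec tool (rad) [-0.     0.001 -0.   ]
shift cm in (turned) tool axes tx,ty,tz [ 0.04  0.06 -0.01]
```

View pics/s11.png

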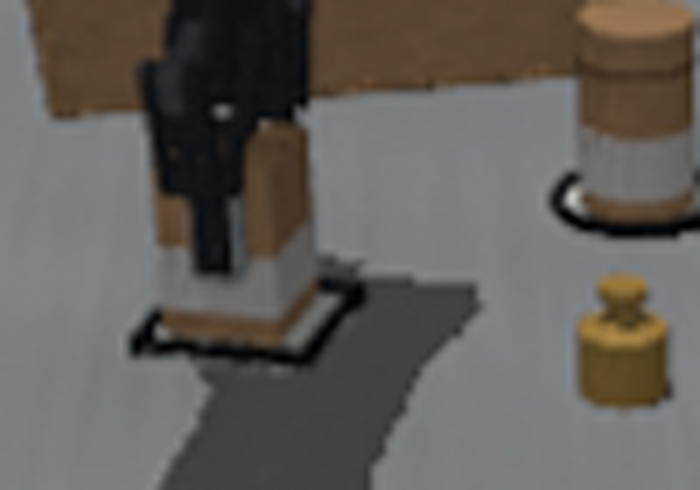

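Base corners (164,331), (283,343) match the ideal (164,332), (282,343). Release.

>>> move_arm([
  {"wx": 0,"wy": 0,"wz": 0,"tx": 0,"ty": 0.1,"tz": 0,"jaw": 1},
  {"wx": 0,"wy": 0,"wz": 0,"tx": 0,"ty": 0,"tz": 0,"jaw": 1},
  {"wx": 0,"wy": 0,"wz": 0,"tx": 0,"ty": 0,"tz": 0,"jaw": 0},
  {"wx": 0,"wy": 0,"wz": 0,"tx": 0,"ty": 0,"tz": 0,"jaw": 0},
  {"wx": 0,"wy": 0,"wz": 0,"tx": 0,"ty": 0,"tz": 0,"jaw": 0},
  {"wx": 0,"wy": 0,"wz": 0,"tx": 0,"ty": 0,"tz": 0,"jaw": 0},
  {"wx": 0,"wy": 0,"wz": 0,"tx": 0,"ty": -2,"tz": 0,"jaw": 0},
  {"wx": 0,"wy": 0,"wz": 0,"tx": 0,"ty": -4,"tz": 0,"jaw": 0},
  {"wx": 0,"wy": 0,"wz": 0,"tx": 0,"ty": -4,"tz": 0,"jaw": 0},
  {"wx": 0,"wy": 0,"wz": 0,"tx": 0,"ty": -2,"tz": 0,"jaw": 0},
])

```text
time_s: 24.55
eef_pos: [0.3792, 0.3029, 0.1495]
tcp_rot: [-90.1, -0.1, 72.0]
wrist_force: [0.5, -0.3, -0.2]
finger_gap: 0.0853
```

```bash
python3 -c "
from h import *
plan(.3672,-.2923,.15,72);print(manip.state()['joint_positions'])
plan(.3672,-.2923,.15,-20)
p,d=read_camera('side');cv2.imwrite('pics/s12.png',cv2.resize(p[130:220,200:320,::-1],None,fx=6,fy=6,interpolation=2))
"
```

```text
t 24.55 pos [379.2 302.9 149.5] rot [-90.13  -0.14  72.04] F [ 0.5 -0.3 -0.2] gap 85.3
rotvec tool (rad) [0.002 0.001 0.002]
shift cm in (turned) tool axes tx,ty,tz [-5.698e+01 -5.000e-02 -1.725e+01]
[  9.36208711  19.096787   -59.28518808 116.03967632  20.05291811
  55.43506727  11.91117387]
t 24.55 pos [379.2 302.9 149.5] rot [-90.13  -0.14  72.04] F [ 0.5 -0.3 -0.2] gap 85.3
rotvec tool (rad) [-0.     1.606  0.004]
shift cm in (turned) tool axes tx,ty,tz [ 1.923e+01 -5.000e-02 -5.634e+01]
```

View pics/s12.png

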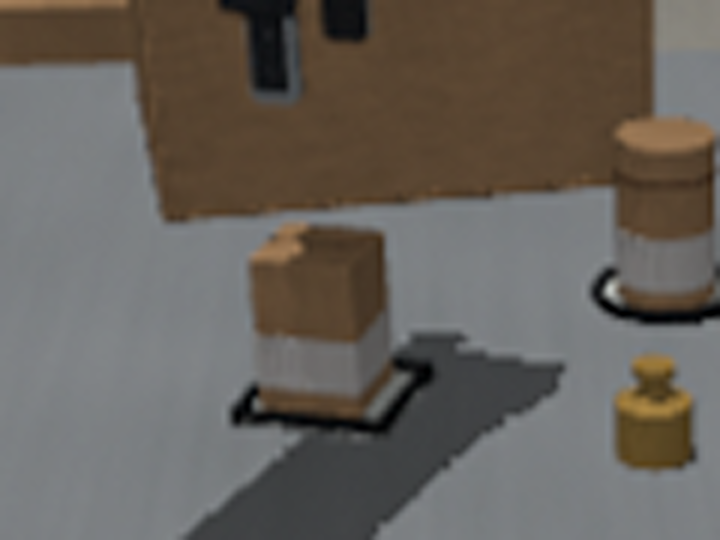

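Square carton stands upright inside its lip. Now rotate, and go by an outer arc to the wide tube.

>>> move_arm([
  {"wx": 0,"wy": 0.16,"wz": 0,"tx": 0,"ty": 0,"tz": 0,"jaw": 0},
  {"wx": 0,"wy": 0.16,"wz": 0,"tx": 0,"ty": 0,"tz": 0,"jaw": 0},
  {"wx": 0,"wy": 0.16,"wz": 0,"tx": 0,"ty": 0,"tz": 0,"jaw": 0},
  {"wx": 0,"wy": 0.16,"wz": 0,"tx": 0,"ty": 0,"tz": 0,"jaw": 0},
  {"wx": 0,"wy": 0.16,"wz": 0,"tx": 0,"ty": 0,"tz": 0,"jaw": 0},
  {"wx": 0,"wy": 0.16,"wz": 0,"tx": 0,"ty": 0,"tz": 0,"jaw": 0},
  {"wx": 0,"wy": 0.16,"wz": 0,"tx": 0,"ty": 0,"tz": 0,"jaw": 0},
  {"wx": 0,"wy": 0.16,"wz": 0,"tx": 0,"ty": 0,"tz": 0,"jaw": 0},
  {"wx": 0,"wy": 0.16,"wz": 0,"tx": 0,"ty": 0,"tz": 0,"jaw": 0},
  {"wx": 0,"wy": 0.16,"wz": 0,"tx": 0,"ty": 0,"tz": 0,"jaw": 0},
])

```text
time_s: 25.85
eef_pos: [0.3779, 0.3016, 0.1465]
tcp_rot: [-90.1, 0.0, -19.9]
wrist_force: [0.2, 0.2, -1.0]
finger_gap: 0.0855
```

>>> move_arm([
  {"wx": 0,"wy": 0,"wz": 0,"tx": 2,"ty": 0,"tz": -2.5,"jaw": 0},
  {"wx": 0,"wy": 0,"wz": 0,"tx": 3.6,"ty": 0,"tz": -4.5,"jaw": 0},
  {"wx": 0,"wy": 0,"wz": 0,"tx": 3.6,"ty": 0,"tz": -4.5,"jaw": 0},
  {"wx": 0,"wy": 0,"wz": 0,"tx": 3.6,"ty": 0,"tz": -4.5,"jaw": 0},
  {"wx": 0,"wy": 0,"wz": 0,"tx": 3.6,"ty": 0,"tz": -4.5,"jaw": 0},
  {"wx": 0,"wy": 0,"wz": 0,"tx": 3.4,"ty": 0,"tz": -4.5,"jaw": 0},
  {"wx": 0,"wy": 0,"wz": 0,"tx": 0,"ty": 0,"tz": -5,"jaw": 0},
  {"wx": 0,"wy": 0,"wz": 0,"tx": 0,"ty": 0,"tz": -5,"jaw": 0},
  {"wx": 0,"wy": 0,"wz": 0,"tx": 0,"ty": 0,"tz": -5,"jaw": 0},
  {"wx": 0,"wy": 0,"wz": 0,"tx": 0,"ty": 0,"tz": -5,"jaw": 0},
])

```text
time_s: 27.1
eef_pos: [0.4124, -0.1897, 0.1467]
tcp_rot: [-90.0, 0.0, -19.6]
wrist_force: [0.9, -1.8, 0.5]
finger_gap: 0.0854
```

```bash
python3 -c "
from h import *
plan(.3672,-.2923,.12,-20);print(manip.state()['joint_positions'])
"
```

```text
t 27.1 pos [ 412.4 -189.7  146.7] rot [-9.001e+01  3.000e-02 -1.963e+01] F [ 0.9 -1.8  0.5] gap 85.4
rotvec tool (rad) [ 0.     0.006 -0.001]
shift cm in (turned) tool axes tx,ty,tz [ -0.74   2.67 -11.19]
[ 40.25055486   8.01089974 -21.89912065 121.18439879   3.82732407
  51.47298103  -3.47627668]
```

>>> move_arm([
  {"wx": 0,"wy": 0.006,"wz": 0,"tx": -0.2,"ty": 0,"tz": -4,"jaw": 0},
  {"wx": 0,"wy": 0,"wz": 0,"tx": -0.3,"ty": 0,"tz": -4,"jaw": 0},
  {"wx": 0,"wy": 0,"wz": 0,"tx": -0.2,"ty": 1.2,"tz": -3.2,"jaw": 0},
  {"wx": 0,"wy": 0,"wz": 0,"tx": 0,"ty": 1.5,"tz": 0,"jaw": 0},
  {"wx": 0,"wy": 0,"wz": 0,"tx": 0,"ty": 0,"tz": 0,"jaw": 0},
  {"wx": 0,"wy": 0,"wz": 0,"tx": 0,"ty": 0,"tz": 0,"jaw": 0},
])

```text
time_s: 27.85
eef_pos: [0.3697, -0.2898, 0.1201]
tcp_rot: [-90.0, 0.0, -19.8]
wrist_force: [0.4, 0.4, 0.1]
finger_gap: 0.0851
```

```bash
python3 -c "
from h import *
plan(.3672,-.2923,.015,-20)
p,d=read_camera('side');cv2.imwrite('pics/s13.png',cv2.resize(p[200:370,170:360,::-1],None,fx=3.5,fy=3.5,interpolation=2))
"
```

```text
t 27.85 pos [ 369.7 -289.8  120.1] rot [-8.996e+01  2.000e-02 -1.983e+01] F [0.4 0.4 0.1] gap 85.1
rotvec tool (rad) [-0.001  0.003 -0.   ]
shift cm in (turned) tool axes tx,ty,tz [-0.15 10.51 -0.32]
```

View pics/s13.png

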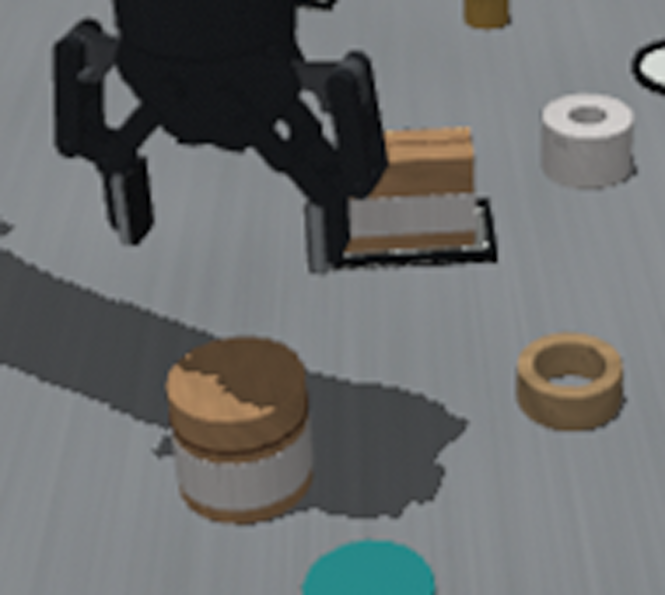

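>>> move_arm([
  {"wx": 0,"wy": 0,"wz": 0,"tx": -0.2,"ty": 1.5,"tz": -0.3,"jaw": 0},
  {"wx": 0,"wy": 0,"wz": 0,"tx": 0,"ty": 2,"tz": 0,"jaw": 0},
  {"wx": 0,"wy": 0,"wz": 0,"tx": 0,"ty": 0.5,"tz": 0,"jaw": 0},
  {"wx": 0,"wy": 0,"wz": 0,"tx": 0,"ty": 0,"tz": 0,"jaw": 0},
  {"wx": 0,"wy": 0,"wz": 0,"tx": 0,"ty": 0,"tz": 0,"jaw": 0},
])

```text
time_s: 28.52
eef_pos: [0.3666, -0.2939, 0.0808]
tcp_rot: [-90.0, -0.1, -20.0]
wrist_force: [0.2, -0.5, 0.6]
finger_gap: 0.0851
```

```bash
python3 -c "
from h import *
plan(.3672,-.2923,.015,-20)
print(ray('side',[[237.5,312.5]],.064))
p,d=read_camera('side');cv2.imwrite('pics/s14.png',cv2.resize(p[200:370,170:360,::-1],None,fx=3.5,fy=3.5,interpolation=2))
"
```

```text
t 28.525 pos [ 366.6 -293.9   80.8] rot [-9.002e+01 -7.000e-02 -1.999e+01] F [ 0.2 -0.5  0.6] gap 85.1
rotvec tool (rad) [0.    0.    0.001]
shift cm in (turned) tool axes tx,ty,tz [0.01 6.58 0.17]
[[ 0.36952346 -0.30901697  0.064     ]]
```

View pics/s14.png

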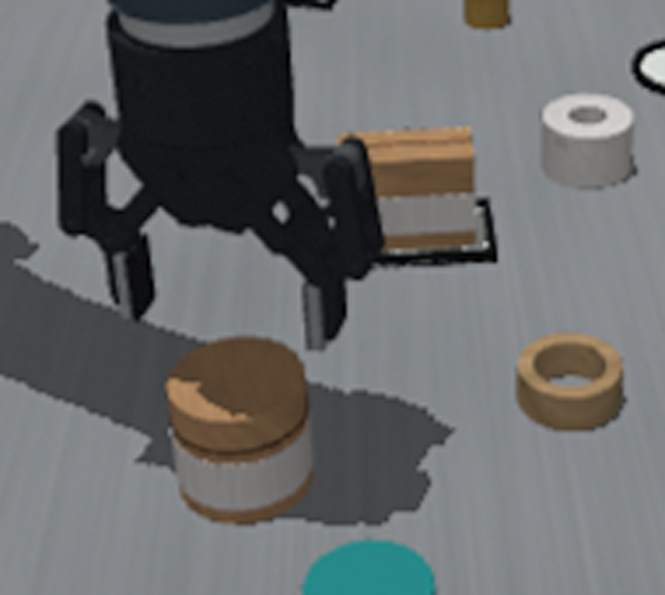

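>>> move_arm([
  {"wx": 0,"wy": 0,"wz": 0,"tx": 0.1,"ty": 1,"tz": 0.1,"jaw": 0},
  {"wx": 0,"wy": 0,"wz": 0,"tx": 0,"ty": 1.5,"tz": 0,"jaw": 0},
  {"wx": 0,"wy": 0,"wz": 0,"tx": 0,"ty": 0.5,"tz": 0,"jaw": 0},
  {"wx": 0,"wy": 0,"wz": 0,"tx": 0,"ty": 0,"tz": 0,"jaw": 0},
])

```text
time_s: 29.08
eef_pos: [0.3666, -0.2924, 0.0493]
tcp_rot: [-90.0, 0.1, -20.0]
wrist_force: [1.0, 0.2, -1.4]
finger_gap: 0.0856
```

```bash
python3 -c "
from h import *
plan(.3672,-.2923,.015,-20)
p,d=read_camera('side');cv2.imwrite('pics/s15.png',cv2.resize(p[230:370,190:310,::-1],None,fx=4,fy=4,interpolation=2))
"
```

```text
t 29.075 pos [ 366.6 -292.4   49.3] rot [-89.96   0.11 -19.99] F [ 1.   0.2 -1.4] gap 85.6
rotvec tool (rad) [-0.001  0.    -0.002]
shift cm in (turned) tool axes tx,ty,tz [0.05 3.43 0.03]
```

View pics/s15.png

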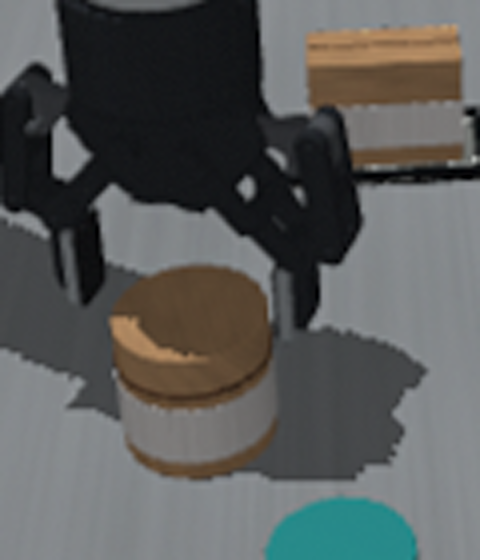

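Finger inner faces (px 105 and 272) straddle the tube top (110–270) evenly. Lower the rest of the way.

>>> move_arm([
  {"wx": 0,"wy": 0,"wz": 0,"tx": 0,"ty": 0.5,"tz": 0,"jaw": 0},
  {"wx": 0,"wy": 0,"wz": 0,"tx": 0,"ty": 0.8,"tz": 0,"jaw": 0},
  {"wx": 0,"wy": 0,"wz": 0,"tx": 0,"ty": 0.8,"tz": 0,"jaw": 0},
  {"wx": 0,"wy": 0,"wz": 0,"tx": 0,"ty": 0.4,"tz": 0,"jaw": 0},
  {"wx": 0,"wy": 0,"wz": 0,"tx": 0,"ty": 0,"tz": 0,"jaw": 0},
])

```text
time_s: 29.75
eef_pos: [0.3669, -0.2926, 0.0248]
tcp_rot: [-90.0, 0.1, -20.0]
wrist_force: [-0.4, -0.3, 0.3]
finger_gap: 0.0855
```

```bash
python3 -c "
from h import *
plan(.3672,-.2923,.015,-20)
p,d=read_camera('side');cv2.imwrite('pics/s16.png',cv2.resize(p[230:370,190:310,::-1],None,fx=4,fy=4,interpolation=2))
"
```

```text
t 29.75 pos [ 366.9 -292.6   24.8] rot [-8.998e+01  6.000e-02 -1.999e+01] F [-0.4 -0.3  0.3] gap 85.5
rotvec tool (rad) [-0.     0.    -0.001]
shift cm in (turned) tool axes tx,ty,tz [0.01 0.98 0.04]
```

View pics/s16.png

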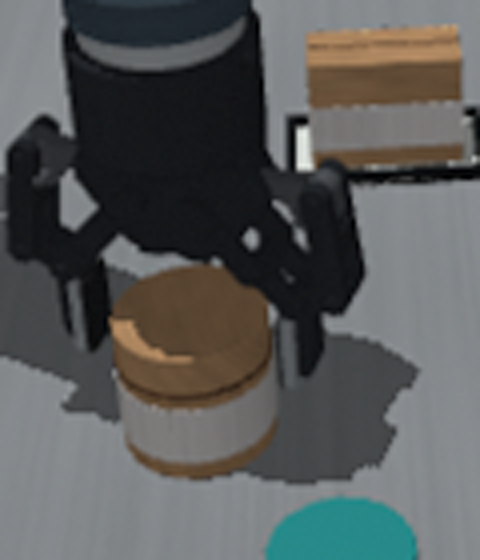

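>>> move_arm([
  {"wx": 0,"wy": 0,"wz": 0,"tx": 0,"ty": 0.6,"tz": 0,"jaw": 0},
  {"wx": 0,"wy": 0,"wz": 0,"tx": 0,"ty": 0.5,"tz": 0,"jaw": 0},
  {"wx": 0,"wy": 0,"wz": 0,"tx": 0,"ty": 0,"tz": 0,"jaw": 0},
  {"wx": 0,"wy": 0,"wz": 0,"tx": 0,"ty": 0,"tz": 0,"jaw": 1},
  {"wx": 0,"wy": 0,"wz": 0,"tx": 0,"ty": 0,"tz": 0,"jaw": 1},
  {"wx": 0,"wy": 0,"wz": 0,"tx": 0,"ty": 0,"tz": 0,"jaw": 1},
  {"wx": 0,"wy": 0,"wz": 0,"tx": 0,"ty": 0,"tz": 0,"jaw": 1},
  {"wx": 0,"wy": 0,"wz": 0,"tx": 0,"ty": 0,"tz": 0,"jaw": 1},
  {"wx": 0,"wy": 0,"wz": 0,"tx": 0,"ty": 0,"tz": 0,"jaw": 1},
], force=50)

```text
time_s: 30.92
eef_pos: [0.3675, -0.2931, 0.0146]
tcp_rot: [-90.0, -0.0, -20.0]
wrist_force: [0.0, 0.3, 5.0]
finger_gap: 0.0648
```

```bash
python3 -c "
from h import *
plan(.6719,.1247,.13,-20)
p,d=read_camera('side');cv2.imwrite('pics/s17.png',cv2.resize(p[230:370,190:310,::-1],None,fx=4,fy=4,interpolation=2))
"
```

```text
t 30.925 pos [ 367.5 -293.1   14.6] rot [-9.001e+01 -3.000e-02 -1.999e+01] F [0.  0.3 5. ] gap 64.8
rotvec tool (rad) [0. 0. 0.]
shift cm in (turned) tool axes tx,ty,tz [ 14.31 -11.54  49.67]
```

View pics/s17.png

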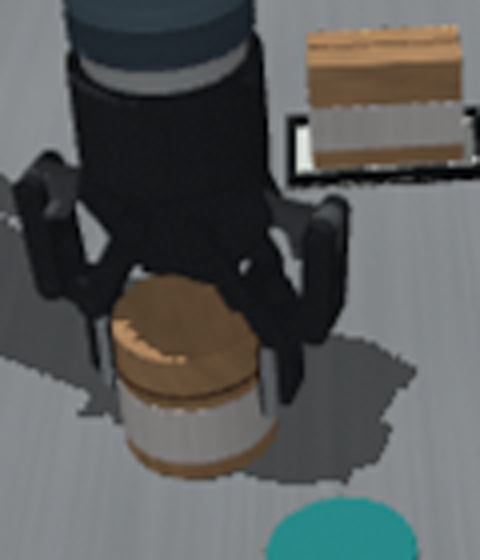

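Wide tube gripped evenly (gap 64.8 mm). Lift and carry to the wide tray.

>>> move_arm([
  {"wx": 0,"wy": 0,"wz": 0,"tx": 0,"ty": -1.5,"tz": 0,"jaw": 1},
  {"wx": 0,"wy": 0,"wz": 0,"tx": 0,"ty": -4,"tz": 0,"jaw": 1},
  {"wx": 0,"wy": 0,"wz": 0,"tx": 0,"ty": -4,"tz": 0,"jaw": 1},
  {"wx": 0,"wy": 0,"wz": 0,"tx": 0,"ty": -2,"tz": 0,"jaw": 1},
  {"wx": 0,"wy": 0,"wz": 0,"tx": 0.7,"ty": 0,"tz": 2.4,"jaw": 1},
  {"wx": 0,"wy": 0,"wz": 0,"tx": 1.3,"ty": 0,"tz": 4.5,"jaw": 1},
  {"wx": 0,"wy": 0,"wz": 0,"tx": 1.3,"ty": 0,"tz": 4.5,"jaw": 1},
  {"wx": 0,"wy": 0,"wz": 0,"tx": 1.3,"ty": 0,"tz": 4.5,"jaw": 1},
  {"wx": 0,"wy": 0,"wz": 0,"tx": 1.3,"ty": 0,"tz": 4.5,"jaw": 1},
  {"wx": 0,"wy": 0,"wz": 0,"tx": 1.3,"ty": 0,"tz": 4.5,"jaw": 1},
], force=50)

```text
time_s: 32.22
eef_pos: [0.52, -0.0824, 0.1293]
tcp_rot: [-90.0, 0.0, -20.0]
wrist_force: [0.1, -0.3, -2.5]
finger_gap: 0.0647
```

>>> move_arm([
  {"wx": 0,"wy": 0,"wz": 0,"tx": 1.3,"ty": 0,"tz": 4.5,"jaw": 1},
  {"wx": 0,"wy": 0,"wz": 0,"tx": 1.3,"ty": 0,"tz": 4.5,"jaw": 1},
  {"wx": 0,"wy": 0,"wz": 0,"tx": 1.3,"ty": 0,"tz": 4.5,"jaw": 1},
  {"wx": 0,"wy": 0,"wz": 0,"tx": 1.3,"ty": 0,"tz": 4.5,"jaw": 1},
  {"wx": 0,"wy": 0,"wz": 0,"tx": 1.2,"ty": 0,"tz": 4.2,"jaw": 1},
  {"wx": 0,"wy": 0,"wz": 0,"tx": 0.7,"ty": 0,"tz": 2.4,"jaw": 1},
  {"wx": 0,"wy": 0,"wz": 0,"tx": 0,"ty": 0,"tz": 0,"jaw": 1},
  {"wx": 0,"wy": 0,"wz": 0,"tx": 0,"ty": 0,"tz": 0,"jaw": 1},
], force=50)

```text
time_s: 33.22
eef_pos: [0.6699, 0.1217, 0.1286]
tcp_rot: [-90.1, 0.1, -20.0]
wrist_force: [-0.9, -0.2, -1.1]
finger_gap: 0.0652
```

```bash
python3 -c "
from h import *
plan(.6719,.1247,.018,-20)
"
```

```text
t 33.225 pos [669.9 121.7 128.6] rot [-9.014e+01  7.000e-02 -2.004e+01] F [-0.9 -0.2 -1.1] gap 65.2
rotvec tool (rad) [ 0.002 -0.001 -0.001]
shift cm in (turned) tool axes tx,ty,tz [ 0.08 11.06  0.35]
```

>>> move_arm([
  {"wx": 0,"wy": 0,"wz": 0,"tx": 0.1,"ty": 1,"tz": 0.3,"jaw": 1},
  {"wx": 0,"wy": 0,"wz": 0,"tx": 0,"ty": 3,"tz": 0,"jaw": 1},
  {"wx": 0,"wy": 0,"wz": 0,"tx": 0,"ty": 3,"tz": 0,"jaw": 1},
  {"wx": 0,"wy": 0,"wz": 0,"tx": 0,"ty": 1.7,"tz": 0,"jaw": 1},
  {"wx": 0,"wy": 0,"wz": 0,"tx": 0,"ty": 0.5,"tz": 0,"jaw": 1},
  {"wx": 0,"wy": 0,"wz": 0,"tx": 0,"ty": 0,"tz": 0,"jaw": 1},
  {"wx": 0,"wy": 0,"wz": 0,"tx": 0,"ty": 0,"tz": 0,"jaw": 1},
], force=50)

```text
time_s: 34.1
eef_pos: [0.6741, 0.1262, 0.0389]
tcp_rot: [-89.9, -0.1, -20.0]
wrist_force: [0.5, 0.2, -1.7]
finger_gap: 0.065
```

```bash
python3 -c "
from h import *
plan(.6719,.1247,.018,-20)
p,d=read_camera('side');cv2.imwrite('pics/s18.png',cv2.resize(p[150:240,320:440,::-1],None,fx=6,fy=6,interpolation=2))
"
```

```text
t 34.1 pos [674.1 126.2  38.9] rot [-89.91  -0.13 -20.  ] F [ 0.5  0.2 -1.7] gap 65.0
rotvec tool (rad) [-0.002  0.     0.002]
shift cm in (turned) tool axes tx,ty,tz [-0.16  2.09 -0.22]
```

View pics/s18.png

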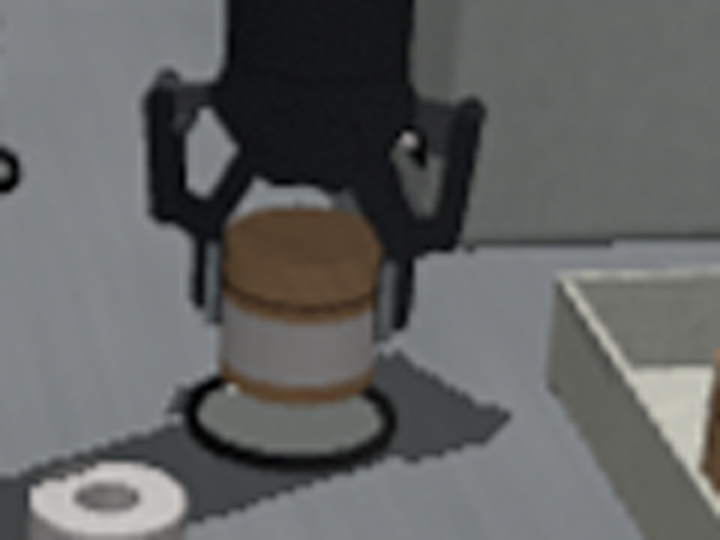

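>>> move_arm([
  {"wx": 0,"wy": 0,"wz": 0,"tx": -0.2,"ty": 0.6,"tz": -0.2,"jaw": 1},
  {"wx": 0,"wy": 0,"wz": 0,"tx": 0,"ty": 0.8,"tz": 0,"jaw": 1},
  {"wx": 0,"wy": 0,"wz": 0,"tx": 0,"ty": 0.4,"tz": 0,"jaw": 1},
  {"wx": 0,"wy": 0,"wz": 0,"tx": 0,"ty": 0.2,"tz": 0,"jaw": 1},
  {"wx": 0,"wy": 0,"wz": 0,"tx": 0,"ty": 0,"tz": 0,"jaw": 1},
], force=50)

```text
time_s: 34.78
eef_pos: [0.6703, 0.1246, 0.0177]
tcp_rot: [-90.0, 0.0, -20.0]
wrist_force: [-2.8, -0.5, 0.8]
finger_gap: 0.0649
```

```bash
python3 -c "
from h import *
plan(.6719,.1247,.018,-20)
p,d=read_camera('side');cv2.imwrite('pics/s19.png',cv2.resize(p[150:240,320:440,::-1],None,fx=6,fy=6,interpolation=2))
"
```

```text
t 34.775 pos [670.3 124.6  17.7] rot [-90.02   0.   -20.  ] F [-2.8 -0.5  0.8] gap 64.9
rotvec tool (rad) [ 0.  0. -0.]
shift cm in (turned) tool axes tx,ty,tz [ 0.14 -0.03  0.06]
```

View pics/s19.png

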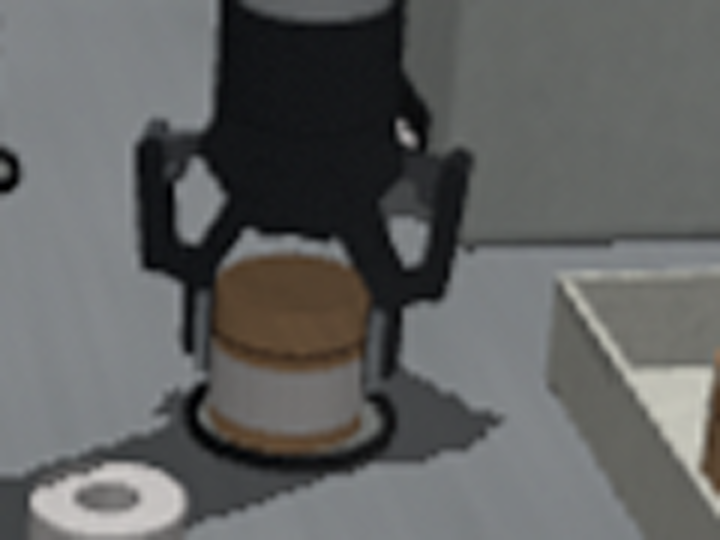

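```bash
python3 -c "
from h import *
a=np.linspace(0,2*np.pi,361)
for r,z in((33,.003),(33,.067),(46,.008),(41,.008)):
  q=pix('side',np.c_[.6719+r/1000*np.cos(a),.1247+r/1000*np.sin(a),0*a+z]);q=(q-[320,150])*6
  print(r,z,np.round(q.min(0)),np.round(q.max(0)))
"
```

```text
33 0.003 [207. 379.] [360. 449.]
33 0.067 [214. 246.] [372. 310.]
46 0.008 [177. 356.] [392. 453.]
41 0.008 [189. 361.] [380. 447.]
```

```bash
python3 -c "
from h import *
f=np.load('side0.npz');p,d=f['p'],f['d'];W=cloud('side',d)
w=(p.min(2)>150).astype(np.uint8);_,l=cv2.connectedComponents(w)
for n,(u,v) in dict(wide=(368,219),slim=(311,178),sq=(255,195),ob=(287,267)).items():
  m=l==l[v,u];vv,uu=np.nonzero(m);X=ray('side',np.stack([uu,vv],-1),.003)
  mm=lambda A:np.round((A.min(0)+A.max(0))/2*1000,1)
  print(n,m.sum(),'ray',mm(X),'depth med',np.round(np.median(W[m],0)*1000,1), 'px',uu.min(),uu.max(),vv.min(),vv.max(), np.round(X.min(0)*1000),np.round(X.max(0)*1000))
cv2.imwrite('pics/s20.png',cv2.resize(p[190:250,320:420,::-1],None,fx=7,fy=7,interpolation=2))
print(pix('side',[.6719,.1247,.003]),pix('side',[.5754,-.005,.04]))
"
```

```text
wide 282 ray [672.4 127.    3. ] depth med [673.3 124.8   2.9] px 353 382 213 224 [635.  94.   3.] [710. 160.   3.]
slim 95 ray [548.7 420.8   3. ] depth med [549.1 419.7   2.8] px 301 320 175 180 [519. 399.   3.] [579. 443.   3.]
sq 157 ray [379.5 304.1   3. ] depth med [379.8 303.5   2.7] px 243 267 190 199 [346. 271.   3.] [413. 337.   3.]
ob 485 ray [454.6 -79.8   3. ] depth med [453.4 -79.9   2.7] px 264 308 260 272 [ 408. -102.    3.] [502. -58.   3.]
[[367.24669692 218.84812875]] [[337.26229837 231.72139625]]
```

View pics/s20.png

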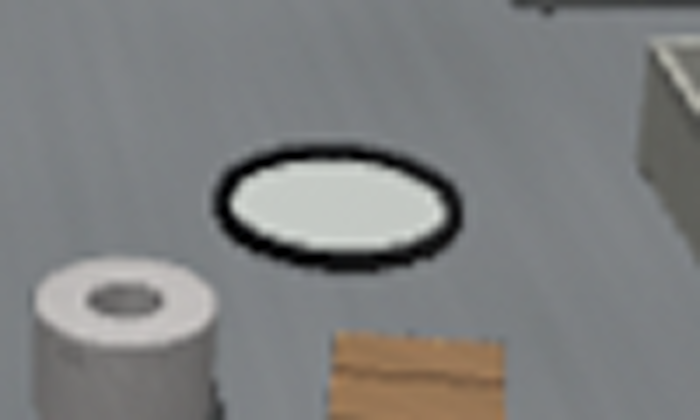

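The calibrated prediction for a centred base (px 207–360, bottom row 449) matches what I see (208–362, 450). The tube is in place within about 2 mm of an 8 mm margin, so release.

>>> move_arm([
  {"wx": 0,"wy": 0,"wz": 0,"tx": 0,"ty": 0,"tz": 0,"jaw": 0},
  {"wx": 0,"wy": 0,"wz": 0,"tx": 0,"ty": 0,"tz": 0,"jaw": 0},
  {"wx": 0,"wy": 0,"wz": 0,"tx": 0,"ty": 0,"tz": 0,"jaw": 0},
  {"wx": 0,"wy": 0,"wz": 0,"tx": 0,"ty": 0,"tz": 0,"jaw": 0},
  {"wx": 0,"wy": 0,"wz": 0,"tx": 0,"ty": -1,"tz": 0,"jaw": 0},
  {"wx": 0,"wy": 0,"wz": 0,"tx": 0,"ty": -2,"tz": 0,"jaw": 0},
  {"wx": 0,"wy": 0,"wz": 0,"tx": 0,"ty": -4,"tz": 0,"jaw": 0},
  {"wx": 0,"wy": 0,"wz": 0,"tx": 0,"ty": -4,"tz": 0,"jaw": 0},
  {"wx": 0,"wy": 0,"wz": 0,"tx": 0,"ty": -3,"tz": 0,"jaw": 0},
  {"wx": 0,"wy": 0,"wz": 0,"tx": 0,"ty": 0,"tz": 0,"jaw": 0},
])

```text
time_s: 36.08
eef_pos: [0.6735, 0.1258, 0.1632]
tcp_rot: [-89.7, -0.5, -20.0]
wrist_force: [0.2, 0.8, 0.3]
finger_gap: 0.0856
```

```bash
python3 -c "
from h import *
plan(.5,-.35,.2,-20)
p,d=read_camera('side');cv2.imwrite('pics/s21.png',p[:,:,::-1])
"
```

```text
t 36.075 pos [673.5 125.8 163.2] rot [-89.7   -0.48 -19.99] F [0.2 0.8 0.3] gap 85.6
rotvec tool (rad) [-0.005  0.     0.008]
shift cm in (turned) tool axes tx,ty,tz [-3.000e-02 -3.680e+00 -5.064e+01]
```

View pics/s21.png

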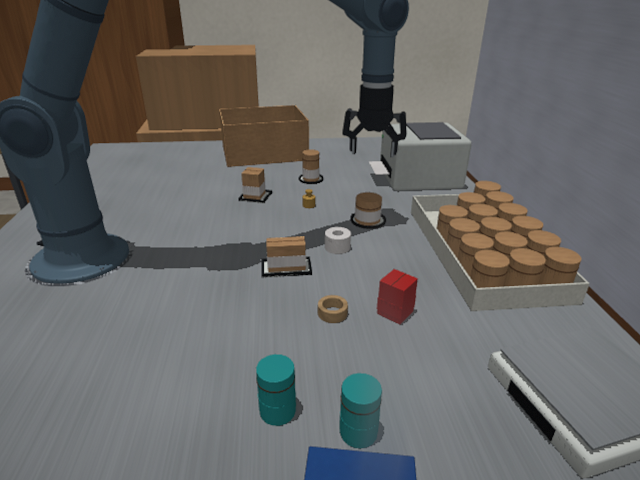

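All four stand upright in their trays. I'll move the arm aside so the top camera can check the final positions.

>>> move_arm([
  {"wx": 0,"wy": 0,"wz": 0,"tx": 0,"ty": -2,"tz": -3,"jaw": 0},
  {"wx": 0,"wy": 0,"wz": 0,"tx": 0,"ty": -2,"tz": -5,"jaw": 0},
  {"wx": 0,"wy": 0,"wz": 0,"tx": 0,"ty": 0,"tz": -5.5,"jaw": 0},
  {"wx": 0,"wy": 0,"wz": 0,"tx": 0,"ty": 0,"tz": -5.5,"jaw": 0},
  {"wx": 0,"wy": 0,"wz": 0,"tx": 0,"ty": 0,"tz": -5.5,"jaw": 0},
  {"wx": 0,"wy": 0,"wz": 0,"tx": 0,"ty": 0,"tz": -5.5,"jaw": 0},
  {"wx": 0,"wy": 0,"wz": 0,"tx": 0,"ty": 0,"tz": -5.5,"jaw": 0},
  {"wx": 0,"wy": 0,"wz": 0,"tx": 0,"ty": 0,"tz": -5.5,"jaw": 0},
  {"wx": 0,"wy": 0,"wz": 0,"tx": 0,"ty": 0,"tz": -4,"jaw": 0},
  {"wx": 0,"wy": 0,"wz": 0,"tx": 0,"ty": 0,"tz": -2,"jaw": 0},
])

```text
time_s: 37.38
eef_pos: [0.5069, -0.3198, 0.1959]
tcp_rot: [-90.0, 0.2, -20.3]
wrist_force: [-0.0, 0.3, -0.2]
finger_gap: 0.0854
```

```bash
python3 - <<'E'
from h import *
plan(.5,-.35,.2,-20)
p,d=read_camera('top');W=cloud('top',d);cv2.imwrite('pics/t21.png',p[:,:,::-1])
m=((W[...,2]>0.015)&(W[...,2]<.12)&(d>0)).astype(np.uint8)
n,l,s,c=cv2.connectedComponentsWithStats(m)
for k in range(1,n):
    if s[k,4]<150 or s[k,4]>3000: continue
    z=W[...,2][l==k];zt=np.percentile(z,90)
    q=W[(l==k)&(W[...,2]>zt-.006)];r=cv2.minAreaRect((q[:,:2]*1000).astype(np.float32))
    print(np.round(c[k]),'z',round(zt,4),'rect',np.round(r[0],1),np.round(r[1],1),round(r[2],1))
E
```

```text
t 37.375 pos [ 506.9 -319.8  195.9] rot [-90.03   0.17 -20.26] F [-0.   0.3 -0.2] gap 85.4
rotvec tool (rad) [ 0.001 -0.005 -0.003]
shift cm in (turned) tool axes tx,ty,tz [ 0.38 -0.41 -3.07]
[228. 181.] z 0.0696 rect [670.3 124.6] [64.3 64.1] 58.4
[401. 186.] z 0.0786 rect [ 651.7 -251.4] [49.9 51.5] 44.3
[289. 224.] z 0.0431 rect [575.4  -5.1] [57.2 57.5] 42.9
[ 88. 240.] z 0.0914 rect [547.9 417.5] [50.3 51.1] 24.9
[398. 241.] z 0.0269 rect [ 533.9 -243.6] [53.5 53.8] 85.6
[ 10. 313.] z 0.0911 rect [370.  564.6] [183.8   6. ] 8.2
[182. 249.] z 0.0478 rect [526.6 227.2] [17.9 17.2] 1.7
[326. 278.] z 0.0698 rect [455.2 -80.9] [79.3 36.2] 0.7
[142. 321.] z 0.0818 rect [376.2 303. ] [50.7 50.2] 72.7
[292. 472.] z 0.0556 rect [59. -0.] [62.  10.1] 87.9
```

View pics/t21.png

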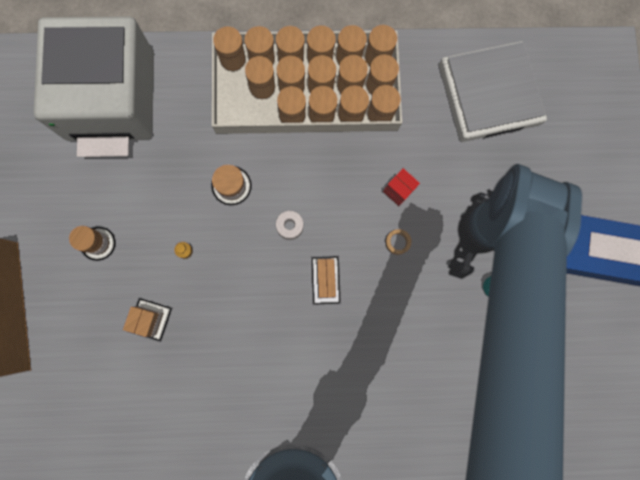

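Every pack is within about 2.5 mm of its tray centre, and its top reads 3 mm higher than at the start, so each sits flat on a tray floor. The rolls have not moved. Handing in.

```bash
python3 -c "
from workcell import order,manip
print(order.hand_in(), manip.state()['time_s'])"
```

```text
the job is handed in; nothing more can be done
the job is handed in; nothing more can be done
```

All four kraft packs are standing upright in their own trays, and the job was handed in at about 37 s of the 109 s allowed. I placed the slim tube first, then the oblong carton, the square carton and the wide tube.

My last check was a top-camera picture with the arm moved clear:
- **Centring:** each pack is within about 2.5 mm of its tray centre, against a margin of about 8 mm to the lip. The two cartons line up with their trays to within about 1°.
- **Sitting flat:** every pack's top reads about 3 mm higher than at the start, which matches the tray floor height.
- **Left alone:** the label roll, tape roll and red carton measured within 0.5 mm of where they started. The turquoise tubes were standing in the last side view but were not re-measured. One was hidden behind the arm in the final top view and the other partly hidden.

No check failed. The two cameras disagreed by up to about 2 mm on positions, roughly the stated calibration error and well inside the margins. All wrist forces I saw were under 10 N.

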